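Demagnetise the clamp bars

ROBOT

A 6-joint arm with a two-finger parallel gripper is mounted at the origin on the work surface. World frame = base frame: x ahead of the robot, y to its left, z up, the work surface at z = 0. Lengths are in m, angles in degrees, forces in N, time in s.
With the tool pointing down it reaches from about 0.275 to 0.775 m from the base axis. Payload 14.6 kg.
Tool frame: the origin (TCP) lies midway between the tips of the shut fingers; the grasp point (between the pads) lies 19 mm behind it (bot.tcp_to_grasp is the distance from the TCP to the grasp point, in m); z points along the fingers, x is the direction in which the jaws open and shut, and the axes are right-handed (so a half turn about z gives the same grasp; the last joint's range is limited). The gripper opens to 85 mm and grips with 20 to 120 N. Pads are 22 mm wide; open, the fingers measure 114 mm over their backs; the gripper's body (76 mm by 85 mm) begins 54 mm behind the grasp point. The pads swing forward as they close: fully open they stand 13 mm farther back than shut.
Start: joints at [62.607, 15.075, -2.767, 72.158, 0, 81.102], TCP at [0.167, 0.498, 0.231] pointing down, gripper open.
Joint ranges: [-151.79, 151.79], [-50.71, 97.33], [-67.44, 78.34], [-121.81, 120.89], [-77.56, 73.72], [-180, 180]. Speed limits (degrees/s): [108.29, 108.29, 147.25, 159.86, 180, 180].

INTERFACE

Orientations are given as a 3x3 rotation matrix whose columns are the frame's x, y, z axes.
In Python, from cell import bot gives the robot as it stands. The module is installed in compiled form; this text tells all that it offers.
- The arm moves only by the tool jog_arm, never from a script. Its argument "deltas" is a list of rows, each a list of 6 numbers: the shift along the tool's x, y, z in mm, then the turn, a rotation vector about the tool's x, y, z in rad. In form: [[dx, dy, dz, rx, ry, rz], ...]. A call has 1 to 20 rows; each row shifts and turns the commanded pose from where the row before left it, along the tool's axes as they then stand; what a row does not reach is not made up. A row lasts 1/8 s, in which the tool goes at most 62.5 mm and 10.7 degrees, less where a joint would pass 70% of its speed; a pose out of reach is approached as far as the arm can. A call is refused whole if a number of a shift passes 62.5 or a number of a turn 0.188, either way. A call with a gripper value outside its range is refused whole. "claw" is the closure in counts, from 0 (fully open) to 255 (shut), set as the call begins (left out, the last holds). The fingers move at their own pace and stop on an object; "grip_force" is the grip in N (left out, the last holds). Time passes only in rows, so rows that do not move let the fingers close. It gives the time, the measured TCP pose, the force and the opening at its end, in the units of the state.
- bot.observe(): the state, without advancing time (a new reading comes with each control period).
- bot.get_image(name): name is "scene" or "side" or "wrist"; returns the picture (480x640x3 uint8, blue, green, red); there is no depth.
- bot.camera_info(name): a dict with "vfov" (degrees; the focal length in pixels is half the picture's height over the tangent of half this angle, whatever the lens; pixels are square), "cx", "cy" (the principal point, pixels), "extrinsics" (4x4, takes a point from world to camera coordinates). Camera axes: x right, y up, looking along -z (the intrinsics and any distortion apply to the point x, -y, -z); pixel columns grow to the right and rows downward; lengths in m; the calibration is good to about 2 mm. A picture is of the moment at which its call begins: read the wrist's pose just before it. camera_info takes no time and is no camera call; for the wrist camera it gives the pose at the moment of the call.
- bot.hand_in(): hands the job in, once; it reports no verdict.
Trained networks look in the newest picture that a camera, given by its name, has taken for a name from the list of things; names that differ only in an ending like _2 or _b are one class to them, and where a whole thing is asked for, a point or a joint stands for the part that bears it (a point fixed in the world has none). Each returns a list of dicts, best first, with "confidence" (0 to 1); they miss things now and then, are a little off and sometimes report something else, mostly with a low value. They report only what shows in the picture. A call takes as long as a camera call. They do not tell look-alikes from the thing itself.
- bot.trace(name, camera): "pixels" (480x640 bool, what is visible of it) and "extent" ([centre column, centre row, width, height] in pixels, round what is visible of it).
- bot.landmark_of(name, camera): "uv" ([column, row] in pixels: a listed point, or the origin of a listed thing).
The state is a dict: "time_s": time; "q": joint angles; "qvel": joint speeds; "effort": joint torques, N m; "ee_pos": TCP position; "tool_rot": TCP orientation; "ft_force": force on the tool from outside, world axes, zero at the start; "torque": the same for the moment, N m; "grip_width": finger opening in m.
Only numpy, scipy, OpenCV 4.12 (cv2) and the standard library are available. Lean on these libraries where they do the work, as an engineer would, in place of code of your own. Each camera call takes 0.05 s, during which the arm holds its last target.

TASK

First prove the trip unit: press its test button right down so that the lever drops, then lift the lever fully up again. Then lay every steel clamp bar flat on the demagnetiser's plate, side by side, turn the field knob clockwise until its pointer stands at the set mark on the scale, keep it there for five seconds with all the bars on the plate, and turn it right back to zero while the bars still lie there. Last, put all the bars flat on the floor of the grey tray, not on top of one another, with the lever left up and the knob at zero; leave everything else on the bench where it is.

Things in the scene. Friction and masses are not known exactly. Their poses are not given: they have to be found in the camera images.
- test_button: Round grey push button, 32 mm across, on top of the trip unit (a cream box 90 mm deep, 100 wide, 105 high, fixed). Origin at the centre of its top face. It stands 13 mm above its collar; travel 10 mm straight down at about 4 N. Pressed right down it drops the lever; the two are linked: it stays in while the lever is down and comes out as the lever is lifted.
- trip_lever (a joint): Angle of the trip unit's lever (rad): 0 = fully up (on), pointing 25 degrees above level; 0.9 = fully dropped (tripped), 26 degrees below level. It stays where it is left and moves with about 1 N at its grip.
- lever_grip (a point): Middle of the lever's black round grip (20 mm thick, 57 mm long), 78 mm from the pivot. The lever sticks out of the middle of the trip unit's front face, which looks roughly to the robot; its pivot is on that face, 70 mm above the bench. It swings in the upright plane through grip and button (button centre 45 mm behind that face). Site y axis: along the pivot, level.
- plate_mid (a point): Centre of the top of the demagnetiser's dark steel plate, 54 mm above the bench. The plate is 150 mm along this point's x and 200 mm along its y, level and without a rim; it takes up the left part of the top of a grey-green machine 170 x 340 mm and 50 mm high, fixed to the bench.
- field_knob (a joint): Angle of the field knob (rad): 0 = at its zero end stop, pointer to the round black zero stud at the robot side of the scale; it grows clockwise seen from above, up to 4.71. Turns at about 0.05 N m and stays where it is left.
- knob_grip (a point): Field knob on the right part of the demagnetiser's top, axis upright: a black bar 60 mm long (along this point's x), 14 mm thick and 34 mm high on a round skirt 66 mm across. This point is on the knob's axis at a good height to grip, 15 mm below the bar's top and 17 mm above the skirt; 79 mm above the bench.
- knob_tip (a point): Tip of the knob's white pointer, 42 mm from the knob's axis (in direction -x of knob_grip); it turns with the knob.
- set_mark (a point): Inner tip of the set mark, a small steel clip fixed on the rim of the white scale, 44 mm from the knob's axis. It stands 1.7 to 2.9 rad clockwise from zero, differently from start to start, and does not move.
- tray_in (a point): Centre of the inner floor of the grey plastic tray (fixed to the bench): outside 170 mm along this point's x, 220 mm along its y, 20 mm high, walls and floor 5 mm thick.
- bar0_mid (a point): Centre of a plain steel clamp bar, 100 x 30 x 22 mm (x along its length, z its 22 mm height), 0.4 kg, with a dark slot on top. Two or three of the four bars are there; the others are absent (None).
- bar1_mid (a point): Centre of a plain steel clamp bar, 100 x 30 x 22 mm (x along its length, z its 22 mm height), 0.4 kg, with a dark slot on top. Two or three of the four bars are there; the others are absent (None).
- bar2_mid (a point): Centre of a plain steel clamp bar, 100 x 30 x 22 mm (x along its length, z its 22 mm height), 0.4 kg, with a dark slot on top. Two or three of the four bars are there; the others are absent (None).
- bar3_mid (a point): Centre of a plain steel clamp bar, 100 x 30 x 22 mm (x along its length, z its 22 mm height), 0.4 kg, with a dark slot on top. Two or three of the four bars are there; the others are absent (None).
- brass_blank: Brass blank, 70 (along x) x 40 x 18 mm, lying among the bars; not part of the job, to be left where it is. Origin at the centre of its underside.
- wood_template: Wooden template, 80 x 100 x 18 mm; not part of the job, to be left where it is. Origin at the centre of its underside.
- oil_bottle: White oil bottle, 60 mm across, 150 mm high; not part of the job, to be left where it is. Origin at the centre of its underside.
- eyepiece: Black microscope eyepiece standing upright, 68 mm across, 100 mm high; not part of the job, to be left where it is. Origin at the centre of its underside.
- vee_block: Dark vee block, 80 x 60 x 50 mm; not part of the job, to be left where it is. Origin at the centre of its underside.
- screwdriver: Screwdriver lying on the bench; not part of the job, to be left where it is. Origin at the centre of its underside (handle centre line).
- jar: Amber jar, 70 mm across, 80 mm high; not part of the job, to be left where it is. Origin at the centre of its underside.
There are look-alikes about, which are no part of the job. Leave any green or turquoise look-alike of the part that bears bar3_mid alone.

How it is judged (in metres and radians):
On the way, in this order (a step that is already met when the one before it is completed fails the run):
1. the test button is pressed until the lever has dropped (contact force between anything else and test_button above 0.5 N and value of joint trip_lever above 0.75 rad), for 0.05 s.
2. the lever is lifted fully up again (value of joint trip_lever below 0.12 rad), for 0.2 s.
3. all the bars lie on the plate (x of bar0_mid in the frame of plate_mid between -0.06 and 0.06 m and y of bar0_mid in the frame of plate_mid between -0.09 and 0.09 m and z of bar0_mid in the frame of plate_mid between 0.006 and 0.02 m and angle between the x axis of each of bar0_mid, bar1_mid, bar2_mid, bar3_mid and the z axis of plate_mid, either way round above 1.4 rad and x of bar1_mid in the frame of plate_mid between -0.06 and 0.06 m and y of bar1_mid in the frame of plate_mid between -0.09 and 0.09 m and z of bar1_mid in the frame of plate_mid between 0.006 and 0.02 m and x of bar2_mid in the frame of plate_mid between -0.06 and 0.06 m and y of bar2_mid in the frame of plate_mid between -0.09 and 0.09 m and z of bar2_mid in the frame of plate_mid between 0.006 and 0.02 m and x of bar3_mid in the frame of plate_mid between -0.06 and 0.06 m and y of bar3_mid in the frame of plate_mid between -0.09 and 0.09 m and z of bar3_mid in the frame of plate_mid between 0.006 and 0.02 m), for 0.2 s.
4. the pointer stands within 6 mm of the set mark for 3.5 s, all bars on the plate (all of step 3 and horizontal distance between knob_tip and set_mark below 0.006 m), for 3.5 s.
5. the knob is back at zero, all bars still on the plate (all of step 3 and value of joint field_knob below 0.12 rad), for 0.2 s.
At the end, for the whole second after the job is handed in: Every bar present lies level on the tray floor (centre within 65 x 95 mm of the tray centre and 6 to 20 mm above the floor, any long face down), knob within 0.12 rad of zero, lever within 0.12 rad of fully up (x of bar0_mid in the frame of tray_in between -0.065 and 0.065 m and y of bar0_mid in the frame of tray_in between -0.095 and 0.095 m and z of bar0_mid in the frame of tray_in between 0.006 and 0.02 m and angle between the x axis of each of bar0_mid, bar1_mid, bar2_mid, bar3_mid and the z axis of tray_in, either way round above 1.4 rad and x of bar1_mid in the frame of tray_in between -0.065 and 0.065 m and y of bar1_mid in the frame of tray_in between -0.095 and 0.095 m and z of bar1_mid in the frame of tray_in between 0.006 and 0.02 m and x of bar2_mid in the frame of tray_in between -0.065 and 0.065 m and y of bar2_mid in the frame of tray_in between -0.095 and 0.095 m and z of bar2_mid in the frame of tray_in between 0.006 and 0.02 m and x of bar3_mid in the frame of tray_in between -0.065 and 0.065 m and y of bar3_mid in the frame of tray_in between -0.095 and 0.095 m and z of bar3_mid in the frame of tray_in between 0.006 and 0.02 m and value of joint each of field_knob, trip_lever below 0.12 rad); the robot touches nothing.
It fails at once if a thing that is not part of the job is moved more than 50 mm (distance of any of brass_blank, wood_template, oil_bottle, eyepiece, vee_block, screwdriver, jar from where it was at the start of the episode above 0.05 m).
Of bar0, bar1, bar2, bar3 only 2 to 3 are there at a start; the rules pass over those that are not, and their reading is None.
At some moment in a run one of bar0, bar1, bar2, bar3 may be knocked a few centimetres aside while the robot is not near it.
Once in a run the grip may slacken for a moment while it holds something.
It also fails if it takes over 210 s, if anything falls off the work surface, if the arm or the gripper's body presses on something with over 40 N, if the wrist force passes 120 N, or if a joint passes its speed limit or range.

## Working session

There is one attempt and no reset: what is moved stays moved. The work goes in short steps, Python scripts to look and compute and a tool call to move; the robot and the scene stay as the last step left them, time stands still between calls to the robot, and variables do not carry over. Pictures are saved under pics/ and viewed, and the job is handed in when it is done.

Besides the shell and the picture viewer there is one more tool, called after "Call:" by a JSON object that holds its "method" and its "body". jog_arm: Moves the arm, as the interface text tells. Its arguments: {"type":"object","properties":{"deltas":{"type":"array","items":{"type":"array","items":{"type":"number"}}},"claw":{"type":"number"},"grip_force":{"type":"number"}},"required":["deltas"]}

```bash
mkdir -p pics; ls
cat > h.py <<'E'
import numpy as np, cv2
from cell import bot
def snap(cam,fn,scale=1,crop=None):
    im=bot.get_image(cam)
    o=im if crop is None else im[crop[1]:crop[3],crop[0]:crop[2]]
    if scale!=1:o=cv2.resize(o,None,fx=scale,fy=scale,interpolation=cv2.INTER_CUBIC)
    cv2.imwrite('pics/'+fn,o);return im
def ray(cam,uv,ci=None):
    ci=ci or bot.camera_info(cam)
    f=240/np.tan(np.radians(ci['vfov'])/2)
    d=np.array([(uv[0]-ci['cx'])/f,-(uv[1]-ci['cy'])/f,-1])
    E=np.array(ci['extrinsics']);R=E[:3,:3];t=E[:3,3]
    return -R.T@t,R.T@d
def atz(cam,uv,z,ci=None):
    o,d=ray(cam,uv,ci);return o+d*(z-o[2])/d[2]
def proj(cam,p,ci=None):
    ci=ci or bot.camera_info(cam)
    f=240/np.tan(np.radians(ci['vfov'])/2)
    E=np.array(ci['extrinsics']);c=E[:3,:3]@np.array(p)+E[:3,3]
    return np.array([ci['cx']+f*c[0]/-c[2],ci['cy']-f*c[1]/-c[2]])
E
python3 - <<'E'
from h import *
np.set_printoptions(precision=4,suppress=True)
for c in ['scene','side','wrist']:
    print(c,bot.camera_info(c)); snap(c,c+'0.png')
print(bot.observe())
E
```

```text
pics
scene {'vfov': 49.55517469867551, 'cx': 322.4290032705145, 'cy': 226.000731976228, 'extrinsics': array([[ 0.6023,  0.7981, -0.0143, -0.241 ],
       [-0.6478,  0.4992,  0.5754,  0.3285],
       [ 0.4664, -0.3373,  0.8177, -2.0685],
       [ 0.    ,  0.    ,  0.    ,  1.    ]])}
side {'vfov': 56.010844659819156, 'cx': 312.4625804843054, 'cy': 243.51716512474957, 'extrinsics': array([[-0.9796, -0.2011,  0.0045,  0.4889],
       [ 0.1542, -0.7363,  0.6589, -0.1948],
       [-0.1292,  0.6461,  0.7522, -1.0855],
       [ 0.    ,  0.    ,  0.    ,  1.    ]])}
wrist {'vfov': 64.69031475348874, 'cx': 319.1246380276587, 'cy': 239.40389364467563, 'extrinsics': array([[ 0.3167,  0.9485, -0.0005, -0.5248],
       [-0.9039,  0.3016, -0.3032,  0.0392],
       [-0.2874,  0.0965,  0.9529, -0.3793],
       [ 0.    ,  0.    ,  0.    ,  1.    ]])}
{'time_s': 0.15, 'q': array([62.6056, 15.096 , -2.7969, 72.1596, -0.0017, 81.1028]), 'qvel': array([ 0.0857, -0.1231,  0.1819,  0.0159,  0.0767, -0.0153]), 'effort': array([  0.0014, -63.7826,  38.4649,   0.0107,  -0.0001,  -0.    ]), 'ee_pos': array([0.1665, 0.4977, 0.2309]), 'tool_rot': array([[ 0.3173,  0.9483, -0.0004],
       [ 0.9483, -0.3173, -0.0008],
       [-0.0009, -0.0001, -1.    ]]), 'ft_force': array([0.4931, 0.9817, 0.5753]), 'torque': array([-0.0236,  0.0078, -0.0523]), 'grip_width': 0.08530722096509244}
```

View pics/scene0.png

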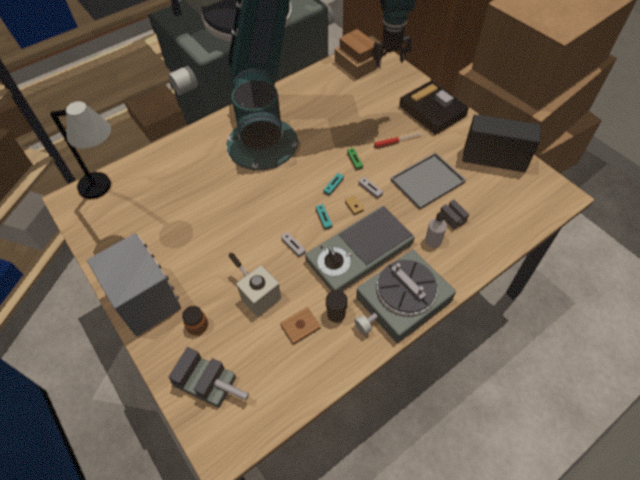

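View pics/side0.png

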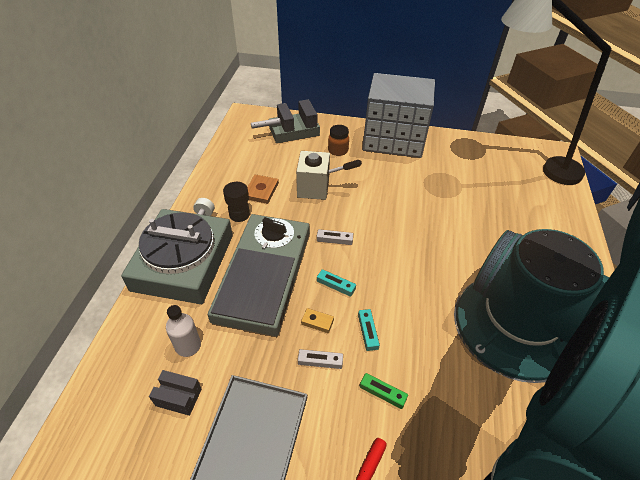

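View pics/wrist0.png

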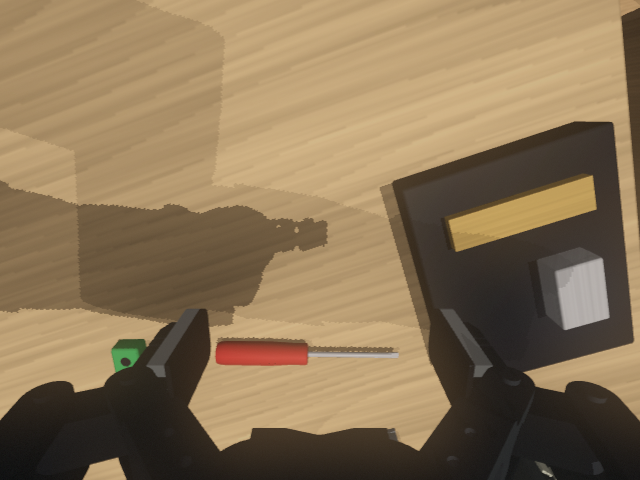

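The scene view shows two plain steel bars at (292,245) and (370,187). The look-alikes are turquoise at (334,184) and (323,216) and green at (355,158). The brass blank is at (354,205), the trip unit at (258,290), the demagnetiser at (360,248), and the tray at (428,181). In the side view the steel bars are at (335,237) and (320,358). Next I'll measure with both cameras.

```bash
cat >> h.py <<'E'
np.set_printoptions(precision=4,suppress=True)
def tri(u1,u2,c1='scene',c2='side'):
    o1,d1=ray(c1,u1);o2,d2=ray(c2,u2)
    A=np.stack([d1,-d2],1);s=np.linalg.lstsq(A,o2-o1,rcond=None)[0]
    a=o1+d1*s[0];b=o2+d2*s[1];return (a+b)/2,np.linalg.norm(a-b)
E
python3 - <<'E'
from h import *
Z={'test_button':.118,'lever_grip':.10,'plate_mid':.054,'knob_grip':.079,'knob_tip':.06,'set_mark':.06,'tray_in':.005,'bar0_mid':.011,'brass_blank':0,'wood_template':0,'screwdriver':0,'oil_bottle':0,'eyepiece':0,'jar':0,'vee_block':0}
for n,z in Z.items():
    for c in ['scene','side']:
        for r in bot.landmark_of(n,c)[:6]:
            print(n,c,round(r['confidence'],2),np.round(r['uv'],1),atz(c,r['uv'],z)[:2])
print(bot.observe()['time_s'])
E
```

```text
test_button scene 0.63 [293.  246.7] [ 0.5422 -0.2217]
test_button scene 0.53 [258.2 277. ] [ 0.5673 -0.369 ]
test_button side 0.56 [310.5 159.1] [ 0.5815 -0.3703]
lever_grip scene 0.75 [436.2 240.7] [0.7942 0.1626]
lever_grip scene 0.6 [235.5 257.9] [ 0.4554 -0.3844]
lever_grip side 0.75 [354.2 164.9] [ 0.4553 -0.3927]
lever_grip side 0.25 [180.7 399.5] [0.6795 0.3704]
plate_mid scene 0.69 [375.  232.5] [0.6278 0.0507]
plate_mid side 0.97 [255.9 281.5] [0.6315 0.0417]
knob_grip scene 0.61 [334.6 257.3] [ 0.6345 -0.1266]
knob_grip scene 0.3 [294.7 243.8] [ 0.5143 -0.1981]
knob_grip side 0.7 [275.1 222.9] [ 0.6285 -0.1364]
knob_grip side 0.15 [315.9 320.5] [0.464  0.1348]
knob_tip side 0.62 [286.8 232.7] [ 0.5947 -0.1253]
set_mark scene 0.21 [350.1 205. ] [0.4895 0.0544]
set_mark side 0.56 [265.9 241.5] [ 0.6406 -0.0838]
tray_in scene 0.78 [426.3 179.2] [0.5369 0.3833]
tray_in side 0.92 [250.3 437.5] [0.5478 0.383 ]
bar0_mid scene 0.74 [295.4 245.7] [ 0.4834 -0.1781]
bar0_mid side 0.93 [333.8 240.4] [ 0.4733 -0.1673]
bar0_mid side 0.33 [318. 323.] [0.4653 0.0995]
brass_blank scene 0.6
[... 252 characters left out ...]
ewdriver scene 0.2 [428.2 179.1] [0.5383 0.3928]
oil_bottle scene 0.35 [366.  187.1] [0.4255 0.1837]
oil_bottle side 0.71 [186.5 346.9] [0.7515 0.2172]
eyepiece scene 0.95 [333.  314.6] [ 0.7602 -0.23  ]
eyepiece side 0.74 [239.  216.2] [ 0.7626 -0.2135]
eyepiece side 0.42 [184.5 343.6] [0.7593 0.2101]
jar scene 0.81 [193.8 328.7] [ 0.5353 -0.6027]
jar scene 0.52 [300.8 325.8] [ 0.7295 -0.3328]
jar scene 0.37 [334.6 312.5] [ 0.7576 -0.2216]
jar side 0.86 [335.7 150.4] [ 0.5379 -0.5808]
vee_block scene 0.88 [453.1 225.1] [0.745  0.3151]
vee_block side 0.68 [179.2 397.8] [0.7209 0.3336]
vee_block side 0.55 [238.4 215.5] [ 0.7652 -0.2159]
vee_block side 0.49 [261.1 188.9] [ 0.732  -0.3415]
1.65
```

Run:
```python
from h import *
a=snap('side','s1.png',4,(200,210,360,360));b=snap('scene','s2.png',4,(220,170,420,320))
```

```text
(no output)
```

View pics/s1.png

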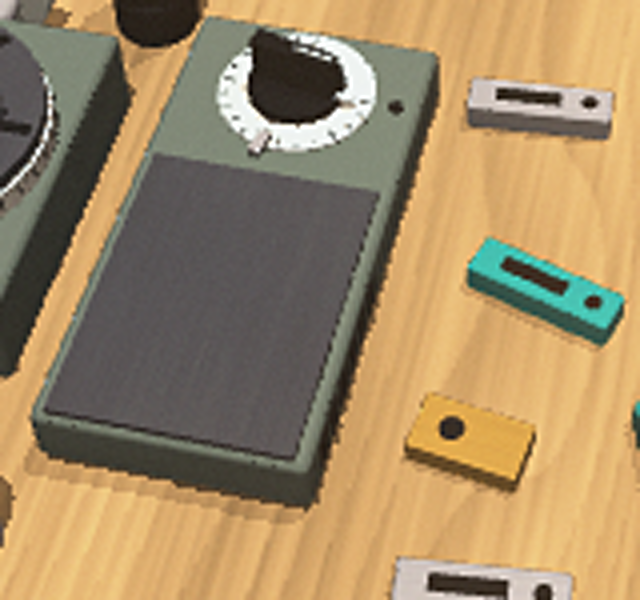

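View pics/s2.png

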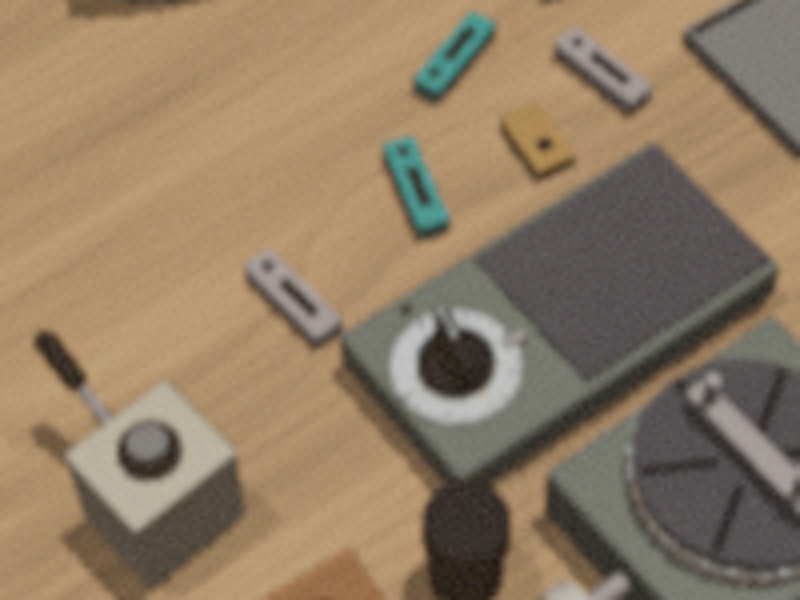

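```bash
cat >> h.py <<'E'
def cmd(target,a,Rt=None):
    """print total deltas in tool axes: rotation about z first (rad) and then shift along new axes (mm)"""
    s=bot.observe();R=np.array(s['tool_rot']);p=np.array(s['ee_pos'])
    a0=np.degrees(np.arctan2(R[1,0],R[0,0]))
    rz=-np.radians(((a-a0)+180)%360-180)
    a=np.radians(a);Rn=np.array([[np.cos(a),np.sin(a),0],[np.sin(a),-np.cos(a),0],[0,0,-1]]).reshape(3,3)
    d=np.array(target)-p
    print('a0',a0,'tilt',R[:,2],'rz',rz,'shift old axes',1000*R.T@d,'new axes',1000*Rn.T@d,'q',s['q'],'pos',p,'t',s['time_s'])
E
python3 - <<'E'
from h import *
ci=bot.camera_info('wrist');E=np.array(ci['extrinsics']);s=bot.observe();R=np.array(s['tool_rot'])
c=-E[:3,:3].T@E[:3,3]
print('cam in tool',R.T@(c-s['ee_pos']));print(R.T@E[:3,:3].T)
cmd([.50,-.33,.30],90)
E
```

```text
cam in tool [ 0.     -0.0779 -0.1421]
[[ 1.     -0.0004 -0.0005]
 [-0.0006 -0.9529 -0.3033]
 [-0.0004  0.3033 -0.9529]]
a0 71.50398049210769 tilt [-0.  0. -1.] rz -0.32281643892582196 shift old axes [-679.3507  578.8503  -68.7435] new axes [-827.895   333.4338  -68.7208] q [62.6053 15.0747 -2.7669 72.1569  0.0007 81.1013] pos [0.1666 0.4979 0.2313] t 1.75
```

Run:
```python
from h import *
cmd([.45,-.15,.35],90)
```

```text
a0 71.50398049210769 tilt [-0.  0. -1.] rz -0.32281643892582196 shift old axes [-524.5092  474.3296 -118.7386] new axes [-647.895   283.4338 -118.7208] q [62.6053 15.0747 -2.7669 72.1569  0.0007 81.1013] pos [0.1666 0.4979 0.2313] t 1.75
```

Call:
{"method": "jog_arm", "body": {"deltas": [[0, 0, -20, 0, 0, -0.108], [0, 0, -20, 0, 0, -0.108], [0, 0, -20, 0, 0, -0.107], [-40.5, 17.7, -3.7, 0, 0, 0], [-40.5, 17.7, -3.7, 0, 0, 0], [-40.5, 17.7, -3.7, 0, 0, 0], [-40.5, 17.7, -3.7, 0, 0, 0], [-40.5, 17.7, -3.7, 0, 0, 0], [-40.5, 17.7, -3.7, 0, 0, 0], [-40.5, 17.7, -3.7, 0, 0, 0], [-40.5, 17.7, -3.7, 0, 0, 0], [-40.5, 17.7, -3.7, 0, 0, 0], [-40.5, 17.7, -3.7, 0, 0, 0], [-40.5, 17.7, -3.7, 0, 0, 0], [-40.5, 17.7, -3.7, 0, 0, 0], [-40.5, 17.7, -3.7, 0, 0, 0], [-40.5, 17.7, -3.7, 0, 0, 0], [-40.5, 17.7, -3.7, 0, 0, 0], [-40.5, 17.7, -3.7, 0, 0, 0]], "claw": 255}}

```text
time_s: 4.12
ee_pos: [0.4502, -0.1516, 0.3507]
tool_rot: [[0.0, 1.0, 0.0], [1.0, -0.0, -0.0], [-0.0, 0.0, -1.0]]
ft_force: [0.3, 0.4, 0.8]
grip_width: -0.0
```

Run:
```python
from h import *
snap('wrist','w1.png')
print(bot.observe()['ee_pos'],bot.observe()['time_s'],bot.observe()['tool_rot'])
Z={'test_button':.118,'lever_grip':.103,'plate_mid':.054,'knob_grip':.079,'knob_tip':.06,'set_mark':.06,'tray_in':.005,'bar0_mid':.011,'brass_blank':0}
for n,z in Z.items():
    for c in ['wrist']:
        for r in bot.landmark_of(n,c)[:6]:
            print(n,c,round(r['confidence'],2),np.round(r['uv'],1),atz(c,r['uv'],z)[:2])
```

```text
[ 0.4521 -0.1553  0.3499] 4.175 [[ 0.0015  1.     -0.0002]
 [ 1.     -0.0015 -0.001 ]
 [-0.001  -0.0002 -1.    ]]
test_button wrist 0.59 [110.  312.7] [ 0.5764 -0.3838]
test_button wrist 0.22 [293.5 200. ] [ 0.4506 -0.1786]
lever_grip wrist 0.68 [ 87.8 205.6] [ 0.4586 -0.3934]
plate_mid wrist 0.89 [470.  328.5] [0.6342 0.0479]
plate_mid wrist 0.25 [ 88.5 204.5] [ 0.468  -0.4218]
knob_tip wrist 0.64 [344.9 299.1] [ 0.5885 -0.1164]
bar0_mid wrist 0.68 [295.  195.9] [ 0.4666 -0.18  ]
brass_blank wrist 0.89 [502.3 194.9] [0.467 0.092]
```

View pics/w1.png

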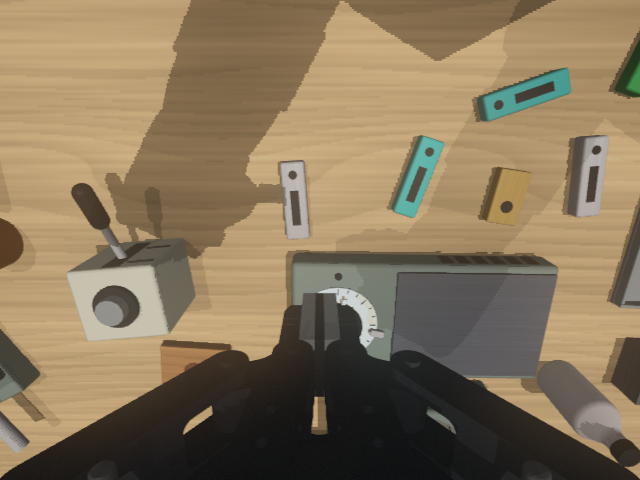

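The wrist view shows the trip unit, with the button at (112,307) and the lever grip at (92,205). The steel bars are at (295,200) and (590,175), with the knob partly hidden behind the fingers. I'll take a closer look at the trip unit.

Run:
```python
from h import *
cmd([.49,-.30,.26],90)
```

```text
a0 90.06495410641394 tilt [ 0.0005 -0.0002 -1.    ] rz 0.0011336630196141914 shift old axes [-150.6667   40.1006   90.8206] new axes [-150.6413   40.3133   90.7686] q [-28.2414   9.4899   8.2095  88.6903   0.0013 -28.3063] pos [ 0.4497 -0.1494  0.3508] t 4.625
```

Call:
{"method": "jog_arm", "body": {"deltas": [[-37, 10, 22, 0, 0, 0], [-37, 10, 22, 0, 0, 0], [-37, 10, 22, 0, 0, 0], [-37, 10, 22, 0, 0, 0], [0, 0, 0, 0, 0, 0], [0, 0, 0, 0, 0, 0]]}}

```text
time_s: 5.38
ee_pos: [0.4898, -0.2974, 0.2629]
tool_rot: [[-0.001, 1.0, 0.0], [1.0, 0.001, 0.0], [0.0, 0.0, -1.0]]
ft_force: [0.8, 0.4, -0.8]
grip_width: -0.0
```

Run:
```python
from h import *
im=snap('wrist','w2.png')
print(bot.observe()['ee_pos'],bot.observe()['time_s'])
Z={'test_button':.118,'lever_grip':.103,'plate_mid':.054,'knob_grip':.079,'knob_tip':.06,'set_mark':.06,'bar0_mid':.011,'brass_blank':0}
for n,z in Z.items():
    for c in ['wrist']:
        for r in bot.landmark_of(n,c)[:6]:
            print(n,c,round(r['confidence'],2),np.round(r['uv'],1),atz(c,r['uv'],z)[:2])
ts=bot.trace('test_button','wrist')
for t in ts[:2]:print(t['confidence'],t['extent'])
```

```text
[ 0.49   -0.2973  0.2633] 5.425
test_button wrist 0.72 [220.  323.1] [ 0.5792 -0.3818]
lever_grip wrist 0.67 [202.  180.2] [ 0.4592 -0.3906]
knob_grip wrist 0.61 [486.3 350.6] [ 0.6323 -0.1304]
knob_tip wrist 0.67 [494.8 304.8] [ 0.5914 -0.1195]
set_mark wrist 0.71 [517.9 344.2] [ 0.6371 -0.0889]
bar0_mid wrist 0.64 [428.3 177.4] [ 0.47   -0.1843]
0.96 [221.1, 318.8, 37.7, 41.8]
```

View pics/w2.png

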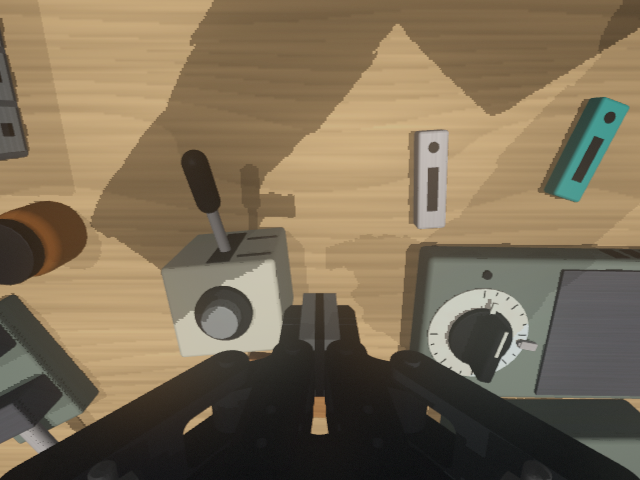

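The button's top face is centred at (220,322), which is about (0.579,-0.382). The lever grip at (202,180) is consistent with a front face yawed about 4°. The pointer is at (491,308) and the set mark at (524,345). Now I'll press the button.

Run:
```python
from h import *
cmd([.579,-.381,.14],90)
```

```text
a0 90.02268422764176 tilt [ 0.0001 -0.0001 -1.    ] rz 0.00039591446062089264 shift old axes [-83.1101  89.0378 122.6327] new axes [-83.0889  89.0871 122.6113] q [-39.4446  19.5834   8.6944  79.1009  -0.0002 -39.4673] pos [ 0.4899 -0.2979  0.2626] t 5.875
```

Call:
{"method": "jog_arm", "body": {"deltas": [[-42, 45, 10, 0, 0, 0], [-41, 44, 20, 0, 0, 0], [0, 0, 46, 0, 0, 0], [0, 0, 46, 0, 0, 0], [0, 0, 0, 0, 0, 0], [0, 0, 10, 0, 0, 0], [0, 0, 10, 0, 0, 0], [0, 0, 5, 0, 0, 0], [0, 0, 4, 0, 0, 0], [0, 0, 0, 0, 0, 0], [0, 0, 0, 0, 0, 0]]}}

```text
time_s: 7.25
ee_pos: [0.5789, -0.381, 0.1149]
tool_rot: [[-0.0, 1.0, 0.003], [1.0, 0.0, -0.003], [-0.003, 0.003, -1.0]]
ft_force: [-4.6, 3.6, 27.6]
grip_width: 0.0002
```

Run:
```python
from h import *
im=snap('wrist','w3.png');im=snap('side','s3.png',4,(260,120,420,240))
```

```text
(no output)
```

View pics/s3.png

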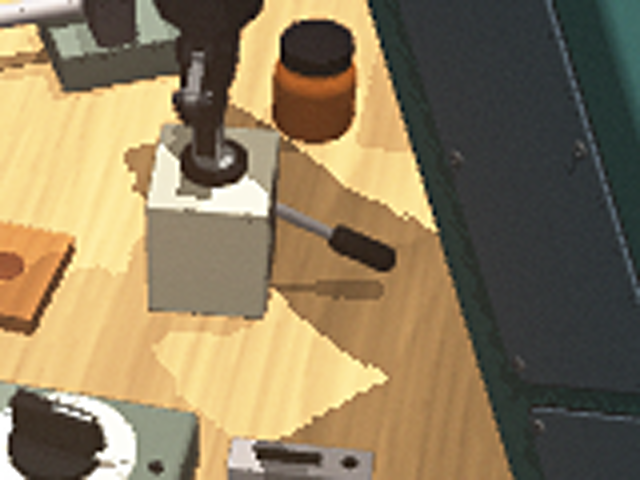

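View pics/w3.png

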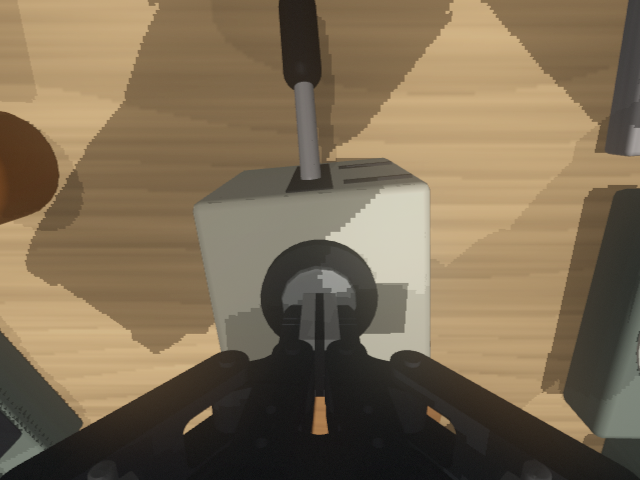

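The side view shows the lever dropped below level, with the fingers holding the button in. I'll lift off and look at the lever.

Call:
{"method": "jog_arm", "body": {"deltas": [[0, 0, -40, 0, 0, -0.075], [0, -40, -30, 0, 0, 0], [0, -50, -10, 0, 0, 0], [0, -25, 0, 0, 0, 0], [30, 0, 0, 0, 0, 0], [30, 0, 0, 0, 0, 0], [0, 0, 0, 0, 0, 0], [0, 0, 0, 0, 0, 0]], "claw": 110}}

```text
time_s: 8.35
ee_pos: [0.4593, -0.3297, 0.1919]
tool_rot: [[-0.075, 0.997, 0.0], [0.997, 0.075, -0.0], [-0.0, 0.0, -1.0]]
ft_force: [0.6, 0.7, 1.0]
grip_width: 0.0485
```

Run:
```python
from h import *
im=snap('wrist','w4.png')
s=bot.observe();print(s['ee_pos'],s['time_s'],s['grip_width'],s['ft_force'])
for n,z in {'test_button':.115,'lever_grip':.036}.items():
        for r in bot.landmark_of(n,'wrist')[:3]:
            print(n,round(r['confidence'],2),np.round(r['uv'],1),atz('wrist',r['uv'],z)[:2])
cmd([.464,-.3895,.06],94.3)
```

```text
[ 0.4593 -0.3299  0.1918] 8.4 0.04858385816289666 [-0.9908  0.5412 -0.3286]
test_button 0.71 [233.1 400.2] [ 0.5734 -0.3815]
lever_grip 0.86 [241.  212.9] [ 0.4584 -0.3929]
a0 94.27921204408295 tilt [-0.0001 -0.     -1.    ] rz -0.00036281827551209664 shift old axes [-59.7434   0.3448 131.6069] new axes [-59.7491   0.315  131.6044] q [-43.9517  19.8532  -1.9332  68.2141  -0.0043 -48.2309] pos [ 0.4592 -0.3299  0.1916] t 8.5
```

View pics/w4.png

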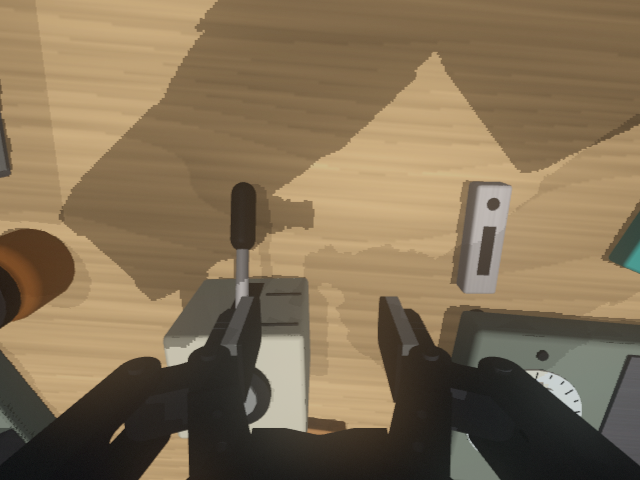

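Call:
{"method": "jog_arm", "body": {"deltas": [[-31, -1.4, 20, 0, 0, 0], [-30, -1.4, 20, 0, 0, 0], [0, 0, 40, 0, 0, 0], [0, 0, 40, 0, 0, 0], [0, 0, 30, 0, 0, 0], [0, 0, 20, 0, 0, 0], [0, 0, 0, 0, 0, 0], [0, 0, 0, 0, 0, 0]]}}

```text
time_s: 9.5
ee_pos: [0.4612, -0.3909, 0.0225]
tool_rot: [[-0.075, 0.997, 0.001], [0.997, 0.075, -0.001], [-0.001, 0.001, -1.0]]
ft_force: [0.6, -0.2, -0.4]
grip_width: 0.0489
```

Call:
{"method": "jog_arm", "body": {"deltas": [[0, 0, 0, 0, 0, 0], [0, 0, 0, 0, 0, 0], [0, 0, 0, 0, 0, 0], [0, 0, 0, 0, 0, 0], [0, 0, 0, 0, 0, 0]], "claw": 255, "grip_force": 20}}

```text
time_s: 10.12
ee_pos: [0.4613, -0.3914, 0.0226]
tool_rot: [[-0.075, 0.997, 0.001], [0.997, 0.075, -0.002], [-0.002, 0.001, -1.0]]
ft_force: [-0.1, -5.5, 4.1]
grip_width: 0.0198
```

Call:
{"method": "jog_arm", "body": {"deltas": [[0, -2.7, -6.3, 0, 0, 0], [0, -2.2, -6.4, 0, 0, 0], [0, -1.6, -6.6, 0, 0, 0], [0, -1, -6.7, 0, 0, 0], [0, -0.4, -6.8, 0, 0, 0], [0, 0.2, -6.8, 0, 0, 0], [0, 0.8, -6.8, 0, 0, 0], [0, 1.3, -6.7, 0, 0, 0], [0, 2.2, -7, 0, 0, 0], [0, 2.8, -7.1, 0, 0, 0], [0, 0.5, -2, 0, 0, 0], [0, 0, 0, 0, 0, 0], [0, 0, 0, 0, 0, 0]]}}

```text
time_s: 11.75
ee_pos: [0.4616, -0.3913, 0.0914]
tool_rot: [[-0.075, 0.997, 0.002], [0.997, 0.075, -0.002], [-0.002, 0.001, -1.0]]
ft_force: [3.6, -7.4, -3.2]
grip_width: 0.0193
```

Run:
```python
from h import *
im=snap('side','s4.png',4,(260,120,420,240))
```

```text
(no output)
```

View pics/s4.png

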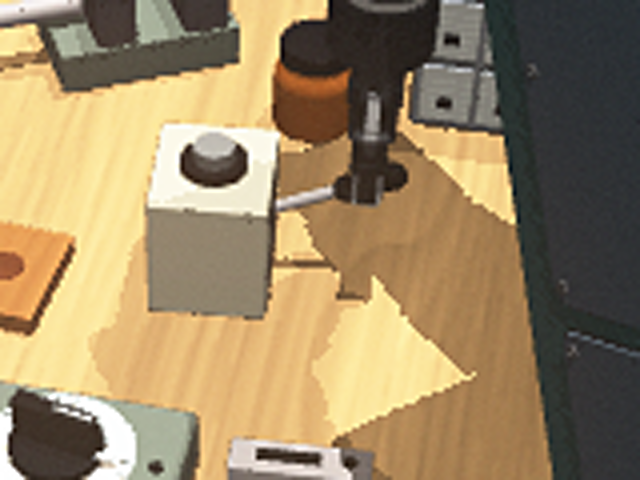

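The lever is up and the button is out again. I'll nudge up a little more to confirm the stop, then release. After that I'll view the bars.

Call:
{"method": "jog_arm", "body": {"deltas": [[0, 0.8, -2, 0, 0, 0], [0, 0.8, -2, 0, 0, 0], [0, 0, 0, 0, 0, 0], [0, 0, 0, 0, 0, 0]]}}

```text
time_s: 12.3
ee_pos: [0.4627, -0.3911, 0.0947]
tool_rot: [[-0.075, 0.997, 0.0], [0.997, 0.075, -0.001], [-0.001, 0.0, -1.0]]
ft_force: [3.5, -10.1, -11.5]
grip_width: 0.019
```

Call:
{"method": "jog_arm", "body": {"deltas": [[0, 0, 0, 0, 0, 0], [0, 0, 0, 0, 0, 0], [0, 0, 0, 0, 0, 0]], "claw": 110}}

```text
time_s: 12.68
ee_pos: [0.4624, -0.39, 0.0951]
tool_rot: [[-0.075, 0.997, 0.0], [0.997, 0.075, 0.0], [0.0, 0.0, -1.0]]
ft_force: [-0.6, -0.2, 0.2]
grip_width: 0.0483
```

Call:
{"method": "jog_arm", "body": {"deltas": [[0, 0, -40, 0, 0, 0], [0, 0, -50, 0, 0, 0], [0, 0, -60, 0, 0, 0], [40, -10, -30, 0, 0, 0.015], [50, -10, -10, 0, 0, 0.015], [50, -10, 0, 0, 0, 0.015], [50, -10, 0, 0, 0, 0.015], [50, -10, 0, 0, 0, 0.015], [0, 0, 0, 0, 0, 0], [0, 0, 0, 0, 0, 0]], "claw": 0}}

```text
time_s: 13.92
ee_pos: [0.4021, -0.1529, 0.2852]
tool_rot: [[-0.001, 1.0, 0.001], [1.0, 0.001, -0.0], [-0.0, 0.001, -1.0]]
ft_force: [0.2, -0.3, 0.2]
grip_width: 0.0855
```

Run:
```python
from h import *
im=snap('wrist','w5.png');snap('side','s5.png')
s=bot.observe();print(s['ee_pos'],s['time_s'],s['grip_width'])
for n,z in {'lever_grip':.103,'bar0_mid':.011,'plate_mid':.054,'knob_grip':.079,'knob_tip':.06,'set_mark':.06,'brass_blank':0}.items():
        for r in bot.landmark_of(n,'wrist')[:5]:
            print(n,round(r['confidence'],2),np.round(r['uv'],1),atz('wrist',r['uv'],z)[:2])
for r in bot.trace('bar0_mid','wrist'): print(r['confidence'],r['extent'])
```

```text
[ 0.4022 -0.1535  0.2848] 14.025 0.08576326893478657
lever_grip 0.95 [ 59.8 271.2] [ 0.458  -0.3921]
bar0_mid 0.87 [295.5 254.1] [ 0.4745 -0.1807]
plate_mid 0.63 [340.1 407. ] [ 0.6541 -0.1279]
knob_grip 0.63 [341.5 406.2] [ 0.6309 -0.1279]
knob_tip 0.94 [347.9 364.4] [ 0.5897 -0.1202]
knob_tip 0.69 [340.4 404. ] [ 0.6445 -0.1278]
set_mark 0.64 [341.4 405.8] [ 0.6471 -0.1264]
set_mark 0.45 [373.  396.1] [ 0.6333 -0.0897]
brass_blank 0.88 [523.5 245.6] [0.4677 0.0904]
0.62 [293.0, 250.8, 32.8, 89.7]
```

View pics/w5.png

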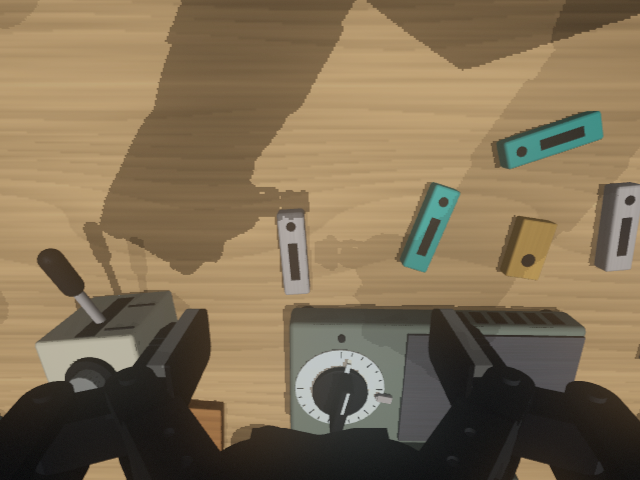

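View pics/s5.png

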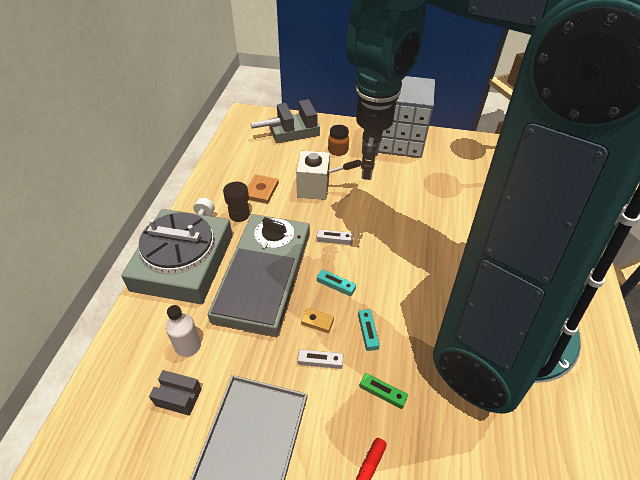

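The lever is up. Bar A (steel, uncoloured) is at (293,252) and bar B at (618,228), with the turquoise look-alikes clearly distinct. I'll crop bar A to check its corners.

Run:
```python
import cv2
im=cv2.imread('pics/w5.png')
cv2.imwrite('pics/w5a.png',cv2.resize(im[200:305,230:360],None,fx=5.5,fy=5.5,interpolation=cv2.INTER_NEAREST))
```

```text
(no output)
```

View pics/w5a.png

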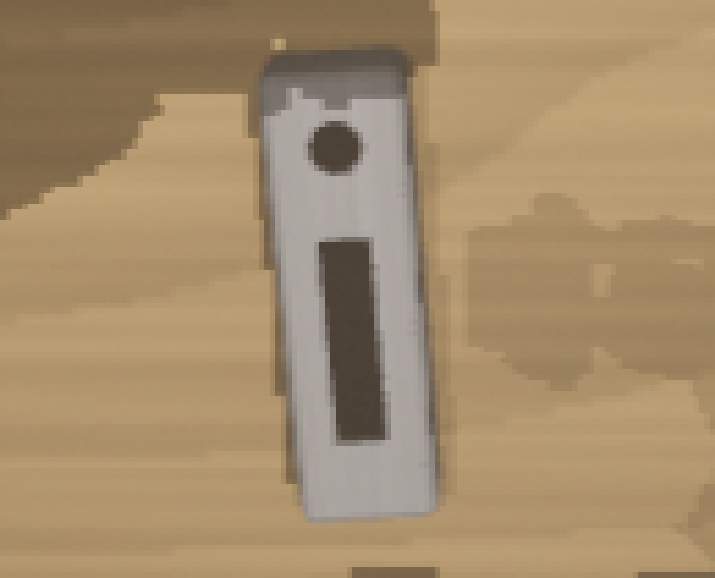

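Run:
```python
from h import *
cs=[(278,213.8),(304.5,212.4),(309.5,293.6),(285.5,294.5)]
P=np.array([atz('wrist',c,.022) for c in cs]);print(P)
c=P.mean(0);v=(P[2]+P[3]-P[0]-P[1])[:2];print(c,np.linalg.norm(v)/2,np.degrees(np.arctan2(v[1],v[0])),np.linalg.norm(P[0]-P[1]),np.linalg.norm(P[2]-P[3]))
cmd([c[0],c[1],.1],90+np.degrees(np.arctan2(v[1],v[0])))
# plate corners from the wrist pic
for uv in [(404,335),(399,443),(583,336),(292,308),(584,325)]: print(uv,atz('wrist',uv,.054)[:2],atz('wrist',uv,.05)[:2])
```

```text
[[ 0.4235 -0.1977  0.022 ]
 [ 0.4219 -0.1686  0.022 ]
 [ 0.5198 -0.1638  0.022 ]
 [ 0.521  -0.1921  0.022 ]]
[ 0.4715 -0.1806  0.022 ] 0.09782984629239501 3.0540993074768905 0.02915207648370282 0.02825200245440669
a0 89.99633673209452 tilt [-0.0001  0.0001 -1.    ] rz -0.053368024684683414 shift old axes [-27.6386  69.5872 184.8653] new axes [-31.2911  67.9922 184.8767] q [-31.7133   4.9721  -7.3301  77.7069   0.0013 -31.7096] pos [ 0.402  -0.1529  0.2849] t 14.425
(404, 335) [ 0.5554 -0.0572] [ 0.5579 -0.0562]
(399, 443) [ 0.709  -0.0529] [ 0.7131 -0.0519]
(583, 336) [0.5567 0.1442] [0.5592 0.1474]
(292, 308) [ 0.5217 -0.1823] [ 0.5238 -0.1826]
(584, 325) [0.5427 0.1424] [0.5451 0.1455]
```

Call:
{"method": "jog_arm", "body": {"deltas": [[0, 0, 30, 0, 0, -0.053], [-16, 34, 50, 0, 0, 0], [-15.3, 34, 50, 0, 0, 0], [0, 0, 50, 0, 0, 0], [0, 0, 40, 0, 0, 0], [0, 0, 30, 0, 0, 0], [0, 0, 20, 0, 0, 0], [0, 0, 10, 0, 0, 0], [0, 0, 0, 0, 0, 0], [0, 0, 0, 0, 0, 0]]}}

```text
time_s: 15.68
ee_pos: [0.4719, -0.1806, 0.0057]
tool_rot: [[-0.053, 0.999, 0.001], [0.999, 0.053, -0.001], [-0.001, 0.001, -1.0]]
ft_force: [0.3, 0.5, 0.2]
grip_width: 0.0854
```

Call:
{"method": "jog_arm", "body": {"deltas": [[0, 0, 0, 0, 0, 0], [0, 0, 0, 0, 0, 0], [0, 0, 0, 0, 0, 0], [0, 0, 0, 0, 0, 0], [0, 0, 0, 0, 0, 0], [0, 0, 0, 0, 0, 0], [0, 0, -5, 0, 0, 0], [0, 0, -20, 0, 0, 0], [0, 0, -30, 0, 0, 0], [0, 0, -30, 0, 0, 0], [0, 0, -30, 0, 0, 0], [0, 0, 0, 0, 0, 0]], "claw": 255, "grip_force": 80}}

```text
time_s: 17.18
ee_pos: [0.4723, -0.1807, 0.1214]
tool_rot: [[-0.053, 0.999, 0.002], [0.999, 0.053, -0.001], [-0.001, 0.002, -1.0]]
ft_force: [0.2, -0.6, -5.3]
grip_width: 0.0282
```

Run:
```python
from h import *
im=snap('wrist','w6.png')
s=bot.observe();print(s['ee_pos'],s['time_s'],s['grip_width'])
cmd([.632,.0045,.13],90)
```

```text
[ 0.4716 -0.1804  0.12  ] 17.225 0.028288337158010376
a0 93.04742737369334 tilt [ 0.0008 -0.0004 -1.    ] rz 0.05318764138635214 shift old axes [176.147  169.9887  -9.9823] new axes [184.9389 160.376  -10.0364] q [-30.1919  16.6701 -18.5679  54.7122   0.0035 -33.2394] pos [ 0.4716 -0.1804  0.12  ] t 17.225
```

View pics/w6.png

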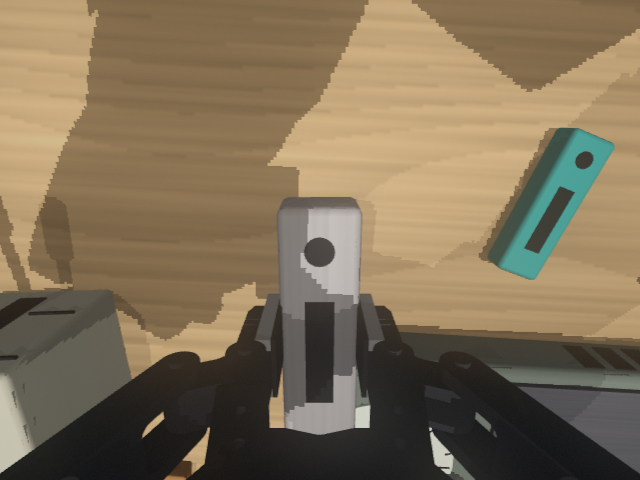

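Call:
{"method": "jog_arm", "body": {"deltas": [[0, 0, -15, 0, 0, 0.053], [37, 32, 1, 0, 0, 0], [37, 32, 1, 0, 0, 0], [37, 32, 1, 0, 0, 0], [37, 32, 1, 0, 0, 0], [37, 32, 1, 0, 0, 0], [0, 0, 0, 0, 0, 0], [0, 0, 30, 0, 0, 0], [0, 0, 20, 0, 0, 0], [0, 0, 10, 0, 0, 0], [0, 0, 5, 0, 0, 0], [0, 0, 0, 0, 0, 0]]}}

```text
time_s: 18.73
ee_pos: [0.6314, 0.0045, 0.065]
tool_rot: [[0.0, 1.0, -0.0], [1.0, -0.0, -0.0], [-0.0, -0.0, -1.0]]
ft_force: [-0.3, -0.7, -4.6]
grip_width: 0.0278
```

Run:
```python
from h import *
im=snap('wrist','w7.png');snap('side','s7.png',3,(180,190,380,380))
s=bot.observe();print(s['ee_pos'],s['time_s'],s['grip_width'],s['ft_force'])
```

```text
[0.6317 0.0045 0.0656] 18.825 0.02791949986634501 [-0.4912  0.2095 -4.4882]
```

View pics/w7.png

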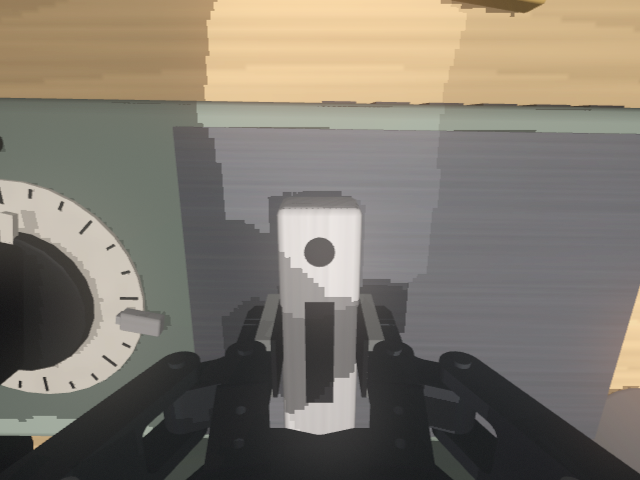

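View pics/s7.png

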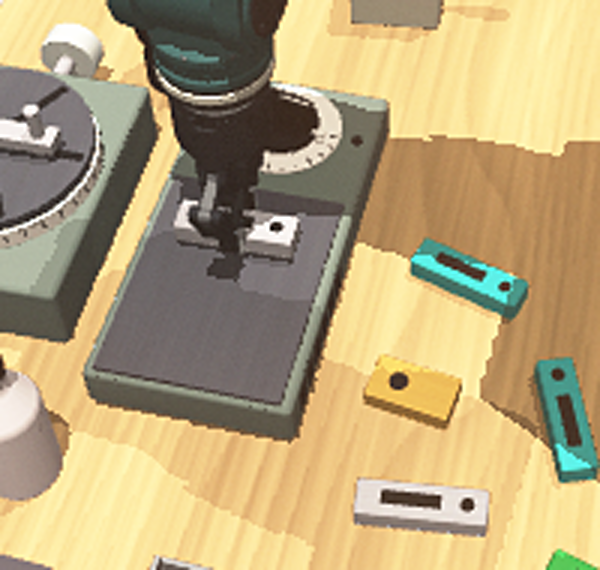

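The bar is poised a few millimetres over the plate, well inside the edges. I'll lower and release it.

Call:
{"method": "jog_arm", "body": {"deltas": [[0, 0, 3, 0, 0, 0], [0, 0, 2.5, 0, 0, 0], [0, 0, 0, 0, 0, 0], [0, 0, 0, 0, 0, 0]]}}

```text
time_s: 19.32
ee_pos: [0.6315, 0.0047, 0.0596]
tool_rot: [[-0.0, 1.0, 0.0], [1.0, 0.0, -0.0], [-0.0, 0.0, -1.0]]
ft_force: [-1.5, -0.6, 0.2]
grip_width: 0.028
```

Call:
{"method": "jog_arm", "body": {"deltas": [[0, 0, 0, 0, 0, 0], [0, 0, 0, 0, 0, 0], [0, 0, 0, 0, 0, 0], [0, 0, -10, 0, 0, 0], [0, 0, -30, 0, 0, 0], [0, 0, -40, 0, 0, 0], [0, 0, -40, 0, 0, 0], [25, -40, -10, 0, 0, 0], [25, -50, 0, 0, 0, 0], [25, -50, 0, 0, 0, 0], [25, -50, 0, 0, 0, 0], [0, 0, 0, 0, 0, 0], [0, 0, 0, 0, 0, 0]], "claw": 80}}

```text
time_s: 20.95
ee_pos: [0.442, 0.1046, 0.1903]
tool_rot: [[-0.001, 1.0, 0.002], [1.0, 0.001, -0.0], [-0.0, 0.002, -1.0]]
ft_force: [0.5, 0.6, -0.1]
grip_width: 0.0588
```

Run:
```python
from h import *
im=snap('wrist','w8.png')
s=bot.observe();print(s['ee_pos'],s['time_s'],s['grip_width'])
for n,z in {'bar0_mid':.011,'plate_mid':.054,'knob_grip':.079,'knob_tip':.06,'set_mark':.06,'brass_blank':0}.items():
        for r in bot.landmark_of(n,'wrist')[:5]:
            print(n,round(r['confidence'],2),np.round(r['uv'],1),atz('wrist',r['uv'],z)[:2])
```

```text
[0.4424 0.1044 0.19  ] 21.0 0.058767906512041744
plate_mid 0.62 [253.9 429.3] [0.6352 0.0448]
knob_tip 0.63 [ 61.9 393.6] [ 0.5902 -0.1175]
brass_blank 0.81 [303.  236.9] [0.4669 0.0899]
```

View pics/w8.png

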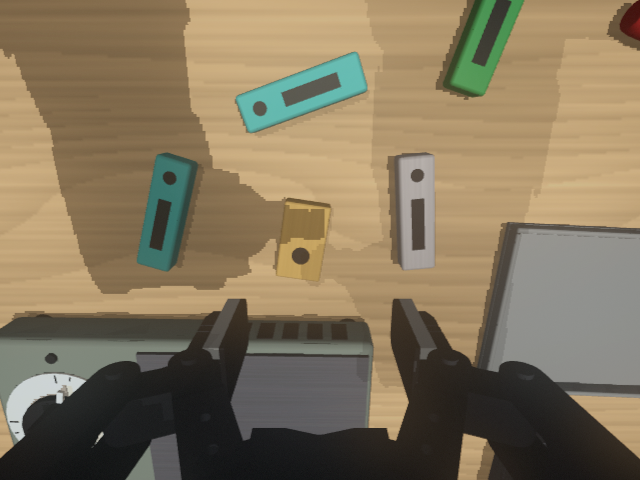

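Bar B is at (415,212), with the brass blank at (303,238) about 50 mm clear of it. I'll crop it for corners.

Run:
```python
import cv2
im=cv2.imread('pics/w8.png')
cv2.imwrite('pics/w8a.png',cv2.resize(im[140:285,360:480],None,fx=4,fy=4,interpolation=cv2.INTER_NEAREST))
```

```text
(no output)
```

View pics/w8a.png

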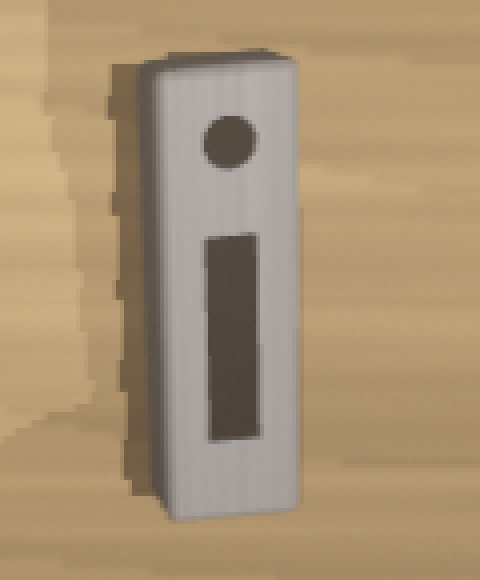

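Run:
```python
from h import *
cs=[(399.5,158),(434.3,155.5),(435,267),(404.5,270)]
P=np.array([atz('wrist',c,.022) for c in cs]);print(P)
c=P.mean(0);v=(P[2]+P[3]-P[0]-P[1])[:2];print(c,np.linalg.norm(v)/2,np.degrees(np.arctan2(v[1],v[0])),np.linalg.norm(P[0]-P[1]),np.linalg.norm(P[2]-P[3]))
v=atz('wrist',(418.5,250),.022)-atz('wrist',(417.7,199),.022);print(np.degrees(np.arctan2(v[1],v[0])))
cmd([c[0],c[1],.1],92)
```

```text
[[0.3938 0.1691 0.022 ]
 [0.3919 0.1968 0.022 ]
 [0.4877 0.2063 0.022 ]
 [0.4906 0.1797 0.022 ]]
[0.441 0.188 0.022] 0.09684504186372915 5.957532974442914 0.027805950265344843 0.02671651989163017
5.398237464952678
a0 89.98028325258207 tilt [-0.0005 -0.     -1.    ] rz -0.03525070720011358 shift old axes [83.6353 -0.7596 89.2931] new axes [83.6076  2.1478 89.2964] q [  2.9881   9.232  -17.2494  63.5447  -0.0011   3.0078] pos [0.4418 0.1044 0.1893] t 21.3
```

Call:
{"method": "jog_arm", "body": {"deltas": [[0, 0, 10, 0, 0, -0.1], [42, 4, 30, 0, 0, 0], [41.3, 3.5, 40, 0, 0, 0], [0, 0, 40, 0, 0, 0], [0, 0, 30, 0, 0, 0], [0, 0, 20, 0, 0, 0], [0, 0, 10, 0, 0, 0], [0, 0, 4, 0, 0, 0], [0, 0, 0, 0, 0, 0], [0, 0, 0, 0, 0, 0]], "claw": 30}}

```text
time_s: 22.55
ee_pos: [0.441, 0.1883, 0.0061]
tool_rot: [[-0.1, 0.995, 0.001], [0.995, 0.1, 0.0], [0.0, 0.001, -1.0]]
ft_force: [-0.7, -0.0, -0.2]
grip_width: 0.0754
```

Call:
{"method": "jog_arm", "body": {"deltas": [[0, 0, 0, 0, 0, 0], [0, 0, 0, 0, 0, 0], [0, 0, 0, 0, 0, 0], [0, 0, 0, 0, 0, 0], [0, 0, 0, 0, 0, 0], [0, 0, -5, 0, 0, 0], [0, 0, -20, 0, 0, 0], [0, 0, -40, 0, 0, 0], [0, 0, -40, 0, 0, 0], [0, 0, -30, 0, 0, 0], [0, 0, 0, 0, 0, 0], [0, 0, 0, 0, 0, 0]], "claw": 255}}

```text
time_s: 24.05
ee_pos: [0.4399, 0.1881, 0.1393]
tool_rot: [[-0.1, 0.995, -0.002], [0.995, 0.1, -0.0], [-0.0, -0.002, -1.0]]
ft_force: [-0.0, -0.2, -4.8]
grip_width: 0.0277
```

Run:
```python
from h import *
im=snap('wrist','w9.png')
s=bot.observe();print(s['ee_pos'],s['time_s'],s['grip_width'],s['ft_force'])
cmd([.632,.0845,.14],90)
```

```text
[0.4398 0.1881 0.1391] 24.1 0.027979857970197277 [-1.5476  0.1839 -4.2063]
a0 95.7419960477569 tilt [-0.0021 -0.0005 -1.    ] rz 0.1002167366698597 shift old axes [-122.2849  180.9178   -1.2328] new axes [-103.5702  192.2468   -0.8749] q [ 13.3798  13.4932 -19.8965  56.7353   0.0009   7.6378] pos [0.4398 0.1881 0.1391] t 24.1
```

View pics/w9.png

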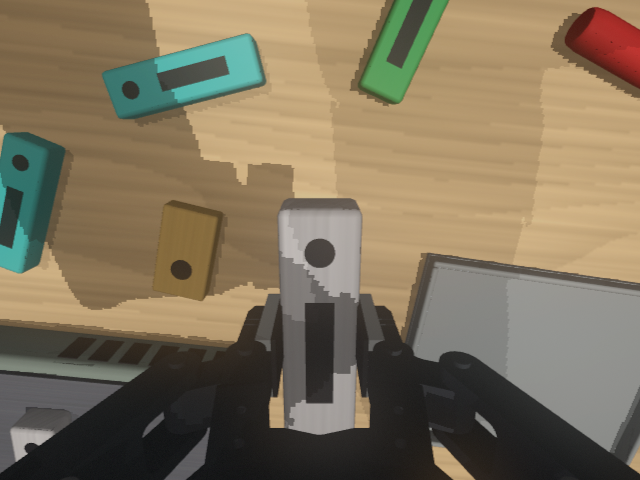

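Call:
{"method": "jog_arm", "body": {"deltas": [[0, 0, -4, 0, 0, 0.1], [-21, 38.5, 0, 0, 0, 0], [-21, 38.5, 0, 0, 0, 0], [-21, 38.5, 0, 0, 0, 0], [-20.5, 38.5, 0, 0, 0, 0], [-20, 38.5, 0, 0, 0, 0], [0, 0, 0, 0, 0, 0], [0, 0, 35, 0, 0, 0], [0, 0, 25, 0, 0, 0], [0, 0, 12, 0, 0, 0], [0, 0, 5, 0, 0, 0], [0, 0, 0, 0, 0, 0]]}}

```text
time_s: 25.6
ee_pos: [0.6331, 0.0849, 0.0678]
tool_rot: [[-0.0, 1.0, 0.0], [1.0, 0.0, 0.0], [0.0, 0.0, -1.0]]
ft_force: [0.1, 0.4, -4.5]
grip_width: 0.028
```

Run:
```python
from h import *
im=snap('wrist','w10.png');snap('side','s10.png',3,(180,190,380,380))
s=bot.observe();print(s['ee_pos'],s['time_s'],s['grip_width'],s['ft_force'])
```

```text
[0.6335 0.0848 0.0683] 25.7 0.02843015323285273 [ 0.3725  0.3474 -4.3469]
```

View pics/w10.png

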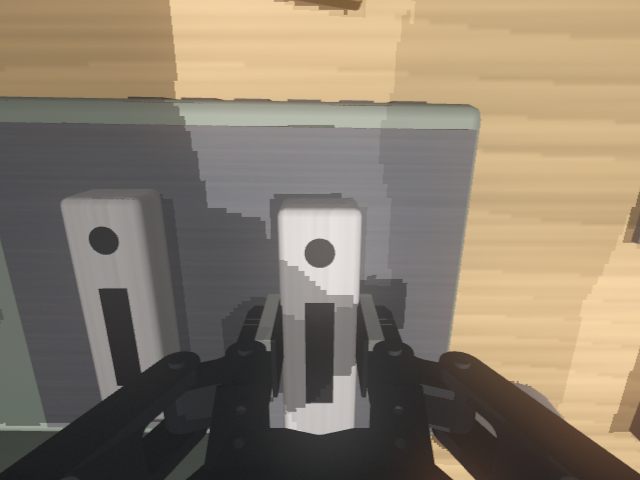

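View pics/s10.png

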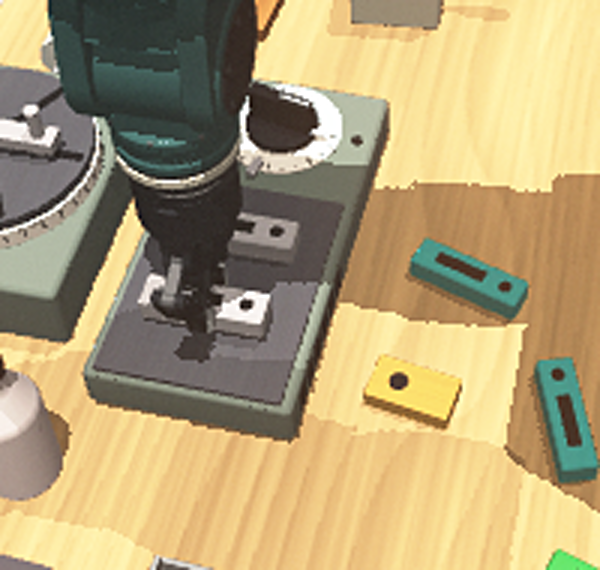

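Both bars sit well within the plate. I'll lower bar B, release it and back off to view the knob.

Call:
{"method": "jog_arm", "body": {"deltas": [[0, 0, 4, 0, 0, 0], [0, 0, 3.5, 0, 0, 0], [0, 0, 0, 0, 0, 0], [0, 0, 0, 0, 0, 0]]}}

```text
time_s: 26.2
ee_pos: [0.6331, 0.0848, 0.06]
tool_rot: [[-0.0, 1.0, 0.0], [1.0, 0.0, -0.0], [-0.0, 0.0, -1.0]]
ft_force: [-0.9, 0.2, -1.3]
grip_width: 0.0281
```

Call:
{"method": "jog_arm", "body": {"deltas": [[0, 0, 0, 0, 0, 0], [0, 0, 0, 0, 0, 0], [0, 0, 0, 0, 0, 0], [0, 0, -10, 0, 0, 0], [0, 0, -30, 0, 0, 0], [0, 0, -50, 0, 0, 0], [0, 0, -60, 0, 0, 0], [-20, -35, -30, 0, 0, 0], [-20, -35, -20, 0, 0, 0], [-20, -35, 0, 0, 0, 0], [-20, -30, 0, 0, 0, 0], [-20, 0, 0, 0, 0, 0], [0, 0, 0, 0, 0, 0], [0, 0, 0, 0, 0, 0]], "claw": 80}}

```text
time_s: 27.95
ee_pos: [0.4983, -0.0149, 0.2603]
tool_rot: [[-0.0, 1.0, 0.0], [1.0, 0.0, 0.0], [0.0, 0.0, -1.0]]
ft_force: [-0.4, 0.7, -0.6]
grip_width: 0.0584
```

Run:
```python
from h import *
im=snap('wrist','w11.png')
s=bot.observe();print(s['ee_pos'],s['time_s'],s['grip_width'])
for n,z in {'bar0_mid':.065,'plate_mid':.054,'knob_grip':.079,'knob_tip':.06,'set_mark':.06,'brass_blank':0}.items():
        for r in bot.landmark_of(n,'wrist')[:5]:
            print(n,round(r['confidence'],2),np.round(r['uv'],1),atz('wrist',r['uv'],z)[:2])
```

```text
[ 0.4983 -0.0147  0.2602] 28.0 0.05851249083874626
bar0_mid 0.75 [336.8 334. ] [0.6284 0.0038]
plate_mid 0.77 [373.5 331. ] [0.6315 0.0426]
plate_mid 0.34 [ 64.7 374.4] [ 0.6855 -0.2906]
knob_grip 0.77 [202.7 344. ] [ 0.6309 -0.1284]
knob_tip 0.93 [213.5 295.8] [ 0.5881 -0.1193]
set_mark 0.51 [251.2 337.3] [ 0.6352 -0.0845]
brass_blank 0.88 [417.6 164.4] [0.4657 0.0885]
brass_blank 0.38 [215.7 297.8] [ 0.6201 -0.1355]
```

View pics/w11.png

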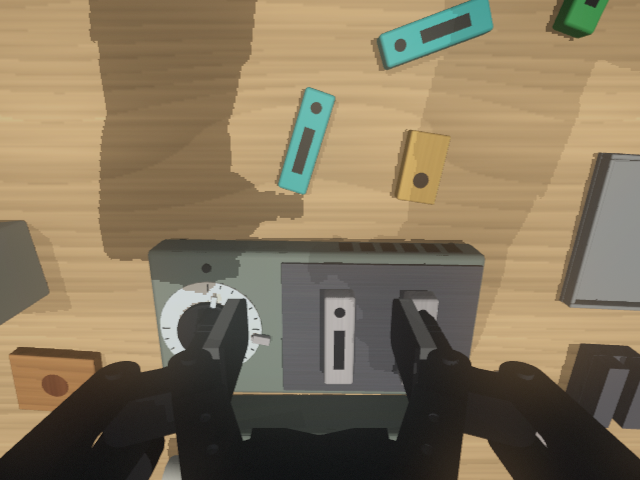

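Call:
{"method": "jog_arm", "body": {"deltas": [[-24, 25, -5, 0, 0, 0], [-24, 25, -5, 0, 0, 0], [-24, 25, -5, 0, 0, 0], [-24, 25, -5, 0, 0, 0], [0, 0, 0, 0, 0, 0], [0, 0, 0, 0, 0, 0]]}}

```text
time_s: 29.05
ee_pos: [0.5979, -0.1109, 0.2797]
tool_rot: [[-0.0, 1.0, -0.001], [1.0, 0.0, 0.0], [0.0, -0.001, -1.0]]
ft_force: [1.1, -1.0, 0.0]
grip_width: 0.0587
```

Run:
```python
from h import *
im=snap('wrist','w12.png')
o=cv2.resize(im[170:330,230:410],None,fx=4,fy=3.75*4/3.75,interpolation=cv2.INTER_NEAREST)[:600]
cv2.imwrite('pics/w12a.png',o[:600,:720])
s=bot.observe();print(s['ee_pos'],s['time_s'],s['grip_width'])
for n,z in {'knob_grip':.079,'knob_tip':.06,'set_mark':.06}.items():
        for r in bot.landmark_of(n,'wrist')[:5]:
            print(n,round(r['confidence'],2),np.round(r['uv'],1),atz('wrist',r['uv'],z)[:2])
```

```text
[ 0.5977 -0.1106  0.28  ] 29.1 0.05876429912930013
knob_grip 0.67 [300.5 237.6] [ 0.6272 -0.1279]
knob_tip 0.91 [308.5 194.2] [ 0.5893 -0.1205]
set_mark 0.59 [340.3 239.5] [ 0.6353 -0.089 ]
```

View pics/w12a.png

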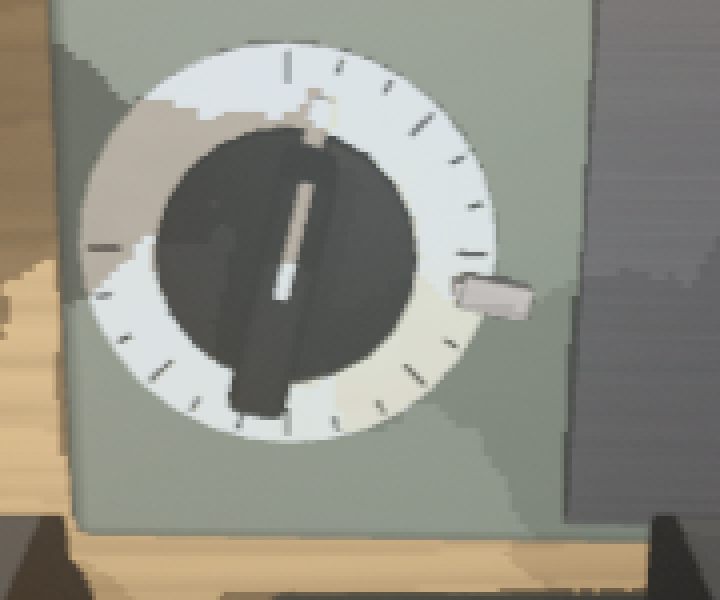

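```bash
python3 - <<'E'
from h import *
def c(u,v): return (230+u/4,170+v/4)
z=.052
C=atz('wrist',c(288,241),z);print('centre',C)
for n,p,zz in [('zero tick',(288,68),z),('90 tick',(472,254),z),('180',(288,422),z),('270',(103,247),z),('set tip',(456,288),.056),('ptr tip',(321,112),.058),('skirt ctr',(286,254),.062)]:
    P=atz('wrist',c(*p),zz);d=P-C;print(n,P,np.hypot(*d[:2]),'cw from -x deg',np.degrees(np.arctan2(d[1],-d[0])))
a=atz('wrist',c(306,183),.094);b=atz('wrist',c(283,297),.094);d=a-b;print('line',a,b,np.degrees(np.arctan2(d[1],-d[0])))
E
python3 - <<'E'
import cv2
im=cv2.imread('pics/w11.png')
cv2.imwrite('pics/w11a.png',cv2.resize(im[230:410,140:300],None,fx=3.3,fy=3.3,interpolation=cv2.INTER_NEAREST))
E
```

```text
centre [ 0.628  -0.1277  0.052 ]
zero tick [ 0.5838 -0.1272  0.052 ] 0.04426041568751668 cw from -x deg 0.709647911686794
90 tick [ 0.6314 -0.0808  0.052 ] 0.04703341965440279 cw from -x deg 94.14434105492084
180 [ 0.6779 -0.1283  0.052 ] 0.04986122153313183 cw from -x deg -179.2903520883132
270 [ 0.6297 -0.1749  0.052 ] 0.047182313458382356 cw from -x deg -92.00243120800432
set tip [ 0.6393 -0.085   0.056 ] 0.04419106175165858 cw from -x deg 104.7152269741492
ptr tip [ 0.5935 -0.119   0.058 ] 0.03560689106795642 cw from -x deg 14.189194470030287
skirt ctr [ 0.6285 -0.1278  0.062 ] 0.0004454664735020515 cw from -x deg -170.15667715709762
line [ 0.6023 -0.1216  0.094 ] [ 0.6291 -0.1271  0.094 ] 11.57296125209229
```

View pics/w11a.png

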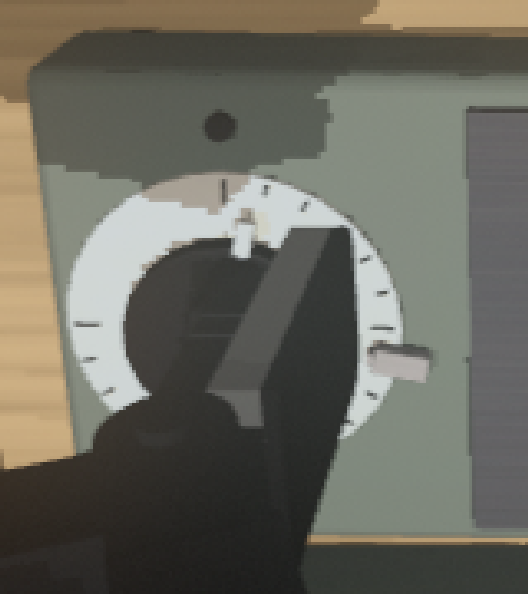

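The start position of the pointer is about 11.6° clockwise of the zero tick. Taking the tick mean, the axis is at (0.631,-0.128). The set clip tip at crop (456,288) is about 101° clockwise, so the knob needs about 89° of clockwise turn.

Run:
```python
from h import *
cmd([.631,-.1278,.067],78.4)
```

```text
a0 90.0462080964631 tilt [ 0.0002 -0.0001 -1.    ] rz 0.2032646766557027 shift old axes [-17.2004  33.2358 213.3169] new axes [-10.1377  36.0748 213.3082] q [-18.1625  23.2245  17.1248  83.8867   0.0014 -18.2087] pos [ 0.5977 -0.1106  0.2803] t 29.25
```

Call:
{"method": "jog_arm", "body": {"deltas": [[0, 0, 10, 0, 0, 0.102], [0, 0, 20, 0, 0, 0.101], [-5, 18, 40, 0, 0, 0], [-5, 18, 40, 0, 0, 0], [0, 0, 40, 0, 0, 0], [0, 0, 30, 0, 0, 0], [0, 0, 20, 0, 0, 0], [0, 0, 9, 0, 0, 0], [0, 0, 4, 0, 0, 0], [0, 0, 0, 0, 0, 0], [0, 0, 0, 0, 0, 0]], "claw": 150}}

```text
time_s: 30.62
ee_pos: [0.6317, -0.1283, 0.0677]
tool_rot: [[0.201, 0.98, 0.001], [0.98, -0.201, -0.0], [-0.0, 0.001, -1.0]]
ft_force: [0.4, -0.3, -1.4]
grip_width: 0.0351
```

Call:
{"method": "jog_arm", "body": {"deltas": [[0, 0, 0, 0, 0, 0], [0, 0, 0, 0, 0, 0], [0, 0, 0, 0, 0, 0], [0, 0, 0, 0, 0, 0], [0, 0, 0, 0, 0, 0]], "claw": 255, "grip_force": 40}}

```text
time_s: 31.25
ee_pos: [0.6316, -0.1289, 0.0676]
tool_rot: [[0.202, 0.979, 0.001], [0.979, -0.202, -0.001], [-0.001, 0.001, -1.0]]
ft_force: [-0.9, -4.9, 6.1]
grip_width: 0.0134
```

Call:
{"method": "jog_arm", "body": {"deltas": [[0, 0, 0, 0, 0, 0.12], [0, 0, 0, 0, 0, 0.12], [0, 0, 0, 0, 0, 0.12], [0, 0, 0, 0, 0, 0.12], [0, 0, 0, 0, 0, 0.12], [0, 0, 0, 0, 0, 0.12], [0, 0, 0, 0, 0, 0.12], [0, 0, 0, 0, 0, 0.12], [0, 0, 0, 0, 0, 0.12], [0, 0, 0, 0, 0, 0.12], [0, 0, 0, 0, 0, 0.12], [0, 0, 0, 0, 0, 0.12], [0, 0, 0, 0, 0, 0.12], [0, 0, 0, 0, 0, 0], [0, 0, 0, 0, 0, 0]]}}

```text
time_s: 33.12
ee_pos: [0.6303, -0.1299, 0.0676]
tool_rot: [[0.981, -0.192, -0.002], [-0.192, -0.981, -0.003], [-0.001, 0.004, -1.0]]
ft_force: [-10.7, -11.7, 10.7]
grip_width: 0.0136
```

Run:
```python
from h import *
im=snap('wrist','w13.png');snap('side','s13.png',4,(210,200,360,340))
s=bot.observe();print(s['ee_pos'],s['time_s'],s['grip_width'],s['ft_force'],s['torque'],s['q'])
```

```text
[ 0.6303 -0.1299  0.0676] 33.225 0.013350154220402831 [-10.8262 -10.9471  10.139 ] [-2.2808  2.019  -0.0242] [-18.7967  31.4361  -2.3371  56.2611  -0.2083  82.2773]
```

View pics/w13.png

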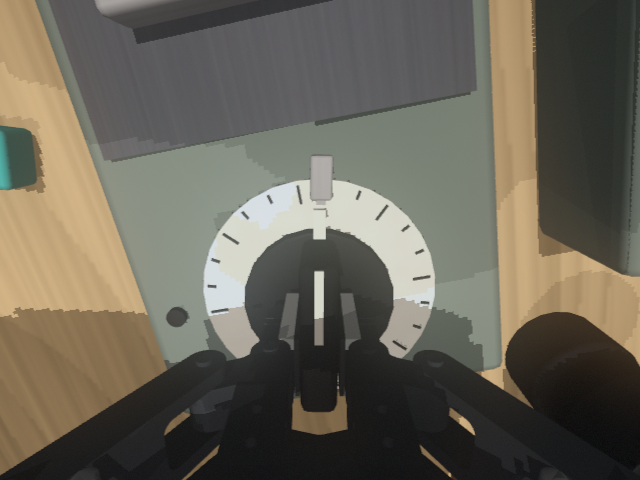

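View pics/s13.png

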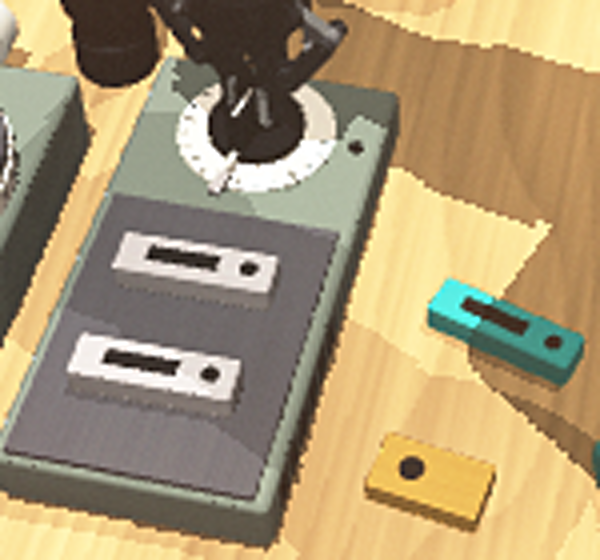

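The pointer points straight at the clip (wrist view, (320,205)), and both bars lie on the plate. I'll hold for over five seconds.

Call:
{"method": "jog_arm", "body": {"deltas": [[0, 0, 0, 0, 0, 0], [0, 0, 0, 0, 0, 0], [0, 0, 0, 0, 0, 0], [0, 0, 0, 0, 0, 0], [0, 0, 0, 0, 0, 0], [0, 0, 0, 0, 0, 0], [0, 0, 0, 0, 0, 0], [0, 0, 0, 0, 0, 0], [0, 0, 0, 0, 0, 0], [0, 0, 0, 0, 0, 0], [0, 0, 0, 0, 0, 0], [0, 0, 0, 0, 0, 0], [0, 0, 0, 0, 0, 0], [0, 0, 0, 0, 0, 0], [0, 0, 0, 0, 0, 0], [0, 0, 0, 0, 0, 0], [0, 0, 0, 0, 0, 0], [0, 0, 0, 0, 0, 0], [0, 0, 0, 0, 0, 0], [0, 0, 0, 0, 0, 0]]}}

```text
time_s: 35.72
ee_pos: [0.6303, -0.1299, 0.0676]
tool_rot: [[0.981, -0.192, -0.002], [-0.192, -0.981, -0.003], [-0.001, 0.004, -1.0]]
ft_force: [-11.7, -10.8, 10.0]
grip_width: 0.0136
```

Call:
{"method": "jog_arm", "body": {"deltas": [[0, 0, 0, 0, 0, 0], [0, 0, 0, 0, 0, 0], [0, 0, 0, 0, 0, 0], [0, 0, 0, 0, 0, 0], [0, 0, 0, 0, 0, 0], [0, 0, 0, 0, 0, 0], [0, 0, 0, 0, 0, 0], [0, 0, 0, 0, 0, 0], [0, 0, 0, 0, 0, 0], [0, 0, 0, 0, 0, 0], [0, 0, 0, 0, 0, 0], [0, 0, 0, 0, 0, 0], [0, 0, 0, 0, 0, 0], [0, 0, 0, 0, 0, 0], [0, 0, 0, 0, 0, 0], [0, 0, 0, 0, 0, 0], [0, 0, 0, 0, 0, 0], [0, 0, 0, 0, 0, 0], [0, 0, 0, 0, 0, 0], [0, 0, 0, 0, 0, 0]]}}

```text
time_s: 38.22
ee_pos: [0.6303, -0.1299, 0.0676]
tool_rot: [[0.981, -0.192, -0.002], [-0.192, -0.981, -0.003], [-0.001, 0.004, -1.0]]
ft_force: [-10.3, -11.5, 9.5]
grip_width: 0.0131
```

Run:
```python
from h import *
im=snap('wrist','w14.png');snap('side','s14.png',4,(210,200,360,340))
s=bot.observe();print(s['ee_pos'],s['time_s'],s['grip_width'],s['ft_force'],s['torque'],s['q'])
```

```text
[ 0.6303 -0.1299  0.0676] 38.325 0.013609417655127952 [-10.7314 -11.9231  10.1623] [-2.2405  2.0141 -0.0333] [-18.7967  31.4382  -2.3372  56.2594  -0.2081  82.281 ]
```

View pics/w14.png

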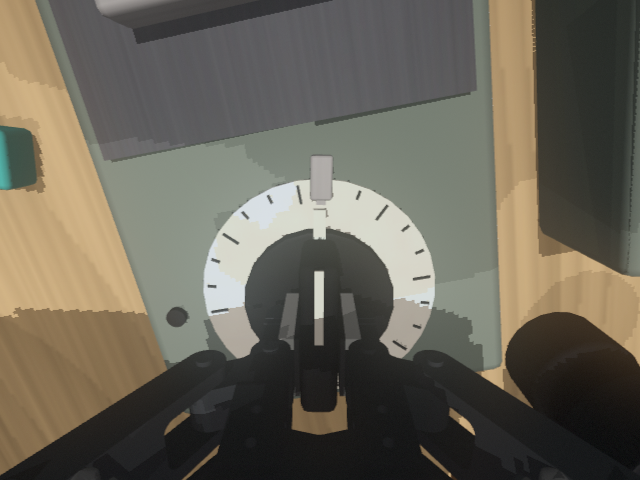

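View pics/s14.png

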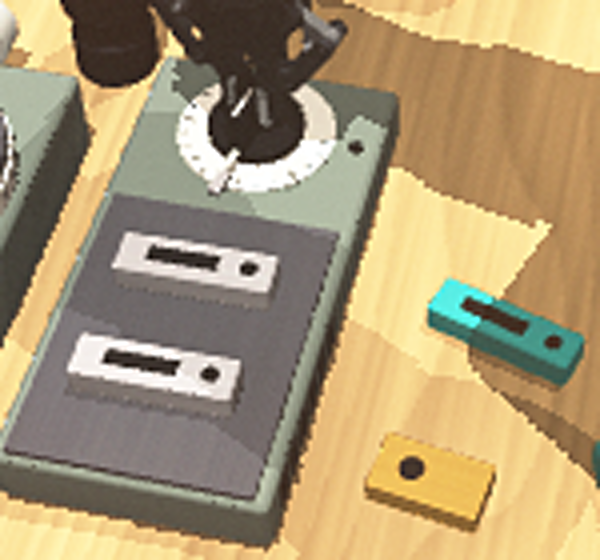

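Call:
{"method": "jog_arm", "body": {"deltas": [[0, 0, 0, 0, 0, -0.12], [0, 0, 0, 0, 0, -0.12], [0, 0, 0, 0, 0, -0.12], [0, 0, 0, 0, 0, -0.12], [0, 0, 0, 0, 0, -0.12], [0, 0, 0, 0, 0, -0.12], [0, 0, 0, 0, 0, -0.12], [0, 0, 0, 0, 0, -0.12], [0, 0, 0, 0, 0, -0.12], [0, 0, 0, 0, 0, -0.12], [0, 0, 0, 0, 0, -0.12], [0, 0, 0, 0, 0, -0.12], [0, 0, 0, 0, 0, -0.12], [0, 0, 0, 0, 0, -0.12], [0, 0, 0, 0, 0, -0.06], [0, 0, 0, 0, 0, 0], [0, 0, 0, 0, 0, 0]]}}

```text
time_s: 40.45
ee_pos: [0.6316, -0.1287, 0.0676]
tool_rot: [[0.023, 1.0, 0.001], [1.0, -0.023, -0.001], [-0.001, 0.001, -1.0]]
ft_force: [-1.1, -3.6, 6.2]
grip_width: 0.0136
```

Run:
```python
from h import *
im=snap('wrist','w15.png')
s=bot.observe();print(s['ee_pos'],s['time_s'],s['grip_width'],s['ft_force'],s['torque'],s['q'])
```

```text
[ 0.6316 -0.1287  0.0676] 40.5 0.013568085899427713 [-1.98   -3.3089  6.0938] [-0.6064  0.4049  0.0445] [-18.7403  31.4578  -2.2914  56.1887  -0.0387 -17.4193]
```

View pics/w15.png

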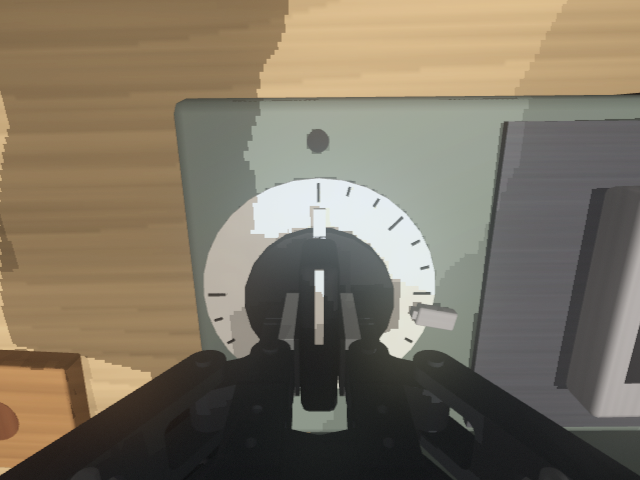

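The pointer is on the zero tick and stud at (318,190). I'll push slightly further to feel the stop.

Call:
{"method": "jog_arm", "body": {"deltas": [[0, 0, 0, 0, 0, -0.02], [0, 0, 0, 0, 0, -0.02], [0, 0, 0, 0, 0, 0], [0, 0, 0, 0, 0, 0]]}}

```text
time_s: 41.0
ee_pos: [0.6316, -0.1287, 0.0676]
tool_rot: [[-0.016, 1.0, 0.001], [1.0, 0.016, -0.001], [-0.001, 0.001, -1.0]]
ft_force: [-1.5, -3.1, 5.8]
grip_width: 0.0136
```

Run:
```python
from h import *
s=bot.observe();print(s['torque'],s['q'][5],s['tool_rot'][:,0])
```

```text
[-0.4952  0.4437 -1.0031] -19.65446730058719 [-0.0159  0.9999 -0.0008]
```

The torque of -1 N·m shows it is at the stop. I'll release, rise, and view the bars.

Call:
{"method": "jog_arm", "body": {"deltas": [[0, 0, 0, 0, 0, 0.015], [0, 0, 0, 0, 0, 0], [0, 0, 0, 0, 0, 0]], "claw": 150}}

```text
time_s: 41.38
ee_pos: [0.6313, -0.1281, 0.0669]
tool_rot: [[-0.002, 1.0, -0.0], [1.0, 0.002, 0.0], [0.0, -0.0, -1.0]]
ft_force: [0.2, -0.7, 0.8]
grip_width: 0.0352
```

Call:
{"method": "jog_arm", "body": {"deltas": [[0, 0, -30, 0, 0, 0], [0, 0, -50, 0, 0, 0], [0, 0, -60, 0, 0, 0], [10, -10, -60, 0, 0, 0], [50, -20, -30, 0, 0, 0], [55, -20, 0, 0, 0, 0], [55, -20, 0, 0, 0, 0], [55, -15, 0, 0, 0, 0], [55, 0, 0, 0, 0, 0], [40, 0, 0, 0, 0, 0], [0, 0, 0, 0, 0, 0], [0, 0, 0, 0, 0, 0]], "claw": 0}}

```text
time_s: 42.88
ee_pos: [0.5456, 0.1913, 0.2969]
tool_rot: [[-0.002, 1.0, -0.0], [1.0, 0.002, -0.0], [-0.0, -0.0, -1.0]]
ft_force: [0.3, -0.3, -0.3]
grip_width: 0.0853
```

Run:
```python
from h import *
im=snap('wrist','w16.png');snap('side','s16.png')
s=bot.observe();print(s['ee_pos'],s['time_s'],s['grip_width'])
for n,z in {'bar0_mid':.065,'plate_mid':.054,'tray_in':.005}.items():
        for r in bot.landmark_of(n,'wrist')[:5]:
            print(n,round(r['confidence'],2),np.round(r['uv'],1),atz('wrist',r['uv'],z)[:2])
```

```text
[0.5458 0.1907 0.297 ] 42.975 0.0854894054996538
bar0_mid 0.84 [143.6 278.8] [0.6316 0.003 ]
plate_mid 0.64 [187.  277.4] [0.6347 0.0455]
tray_in 0.72 [483.3 186.6] [0.5421 0.3801]
```

View pics/w16.png

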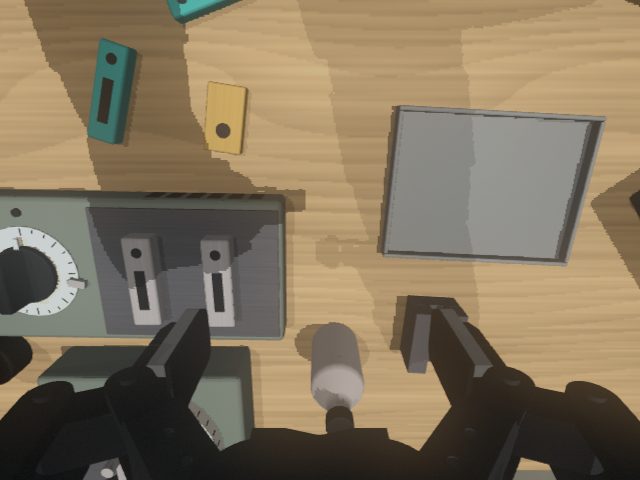

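View pics/s16.png

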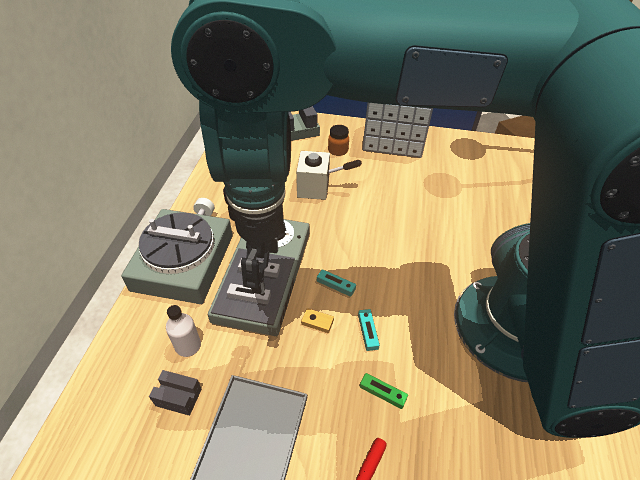

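Both bars are still on the plate (wrist view, (143,278) and (218,282)). The tray rim corners are (394,107), (606,119), (567,265) and (380,256). Now the tray pose.

Run:
```python
from h import *
cs=[(394,107),(606,119),(567,265),(380,256)]
P=np.array([atz('wrist',c,.02) for c in cs]);print(P[:,:2],P.mean(0))
for i in range(4):
    d=P[(i+1)%4]-P[i];print(np.linalg.norm(d),np.degrees(np.arctan2(d[1],d[0])))
# bars top corners: knowns
cmd([.6317,.0045,.12],90)
cmd([.6331,.0848,.12],90)
```

```text
[[0.4561 0.2692]
 [0.4677 0.4935]
 [0.6329 0.4854]
 [0.6218 0.2629]] [0.5446 0.3777 0.02  ]
0.22462074939040227 87.03949942040234
0.16535030989206784 -2.8044516872482634
0.22279806891073636 -92.84677936650662
0.16580749503903225 177.8251323375706
a0 90.05604607531833 tilt [ 0.0001 -0.     -1.    ] rz 0.0009781885471256738 shift old axes [-186.3124   85.7055  177.0908] new axes [-186.232    85.9039  177.0792] q [11.1898 20.0734 14.738  84.6596 -0.0021 11.1337] pos [0.5458 0.1907 0.2971] t 43.125
a0 90.05604607531833 tilt [ 0.0001 -0.     -1.    ] rz 0.0009781885471256738 shift old axes [-106.0138   87.184   177.0894] new axes [-105.932    87.3039  177.0792] q [11.1898 20.0734 14.738  84.6596 -0.0021 11.1337] pos [0.5458 0.1907 0.2971] t 43.125
```

Call:
{"method": "jog_arm", "body": {"deltas": [[-35, 29, 20, 0, 0, 0], [-35, 29, 20, 0, 0, 0], [-36, 29, 30, 0, 0, 0], [0, 0, 50, 0, 0, 0], [0, 0, 50, 0, 0, 0], [0, 0, 40, 0, 0, 0], [0, 0, 20, 0, 0, 0], [0, 0, 7, 0, 0, 0], [0, 0, 0, 0, 0, 0], [0, 0, 0, 0, 0, 0]], "claw": 45}}

```text
time_s: 44.38
ee_pos: [0.6335, 0.0856, 0.0611]
tool_rot: [[-0.002, 1.0, 0.002], [1.0, 0.002, 0.0], [0.0, 0.002, -1.0]]
ft_force: [-0.1, 0.4, 0.7]
grip_width: 0.0703
```

Call:
{"method": "jog_arm", "body": {"deltas": [[0, 0, 0, 0, 0, 0], [0, 0, 0, 0, 0, 0], [0, 0, 0, 0, 0, 0], [0, 0, 0, 0, 0, 0], [0, 0, 0, 0, 0, 0], [0, 0, -5, 0, 0, 0], [0, 0, -20, 0, 0, 0], [0, 0, -40, 0, 0, 0], [0, 0, -20, 0, 0, 0], [0, 0, 0, 0, 0, 0], [0, 0, 0, 0, 0, 0]], "claw": 255, "grip_force": 80}}

```text
time_s: 45.75
ee_pos: [0.6323, 0.0857, 0.1438]
tool_rot: [[-0.002, 1.0, -0.002], [1.0, 0.002, -0.0], [-0.0, -0.002, -1.0]]
ft_force: [-0.3, 1.2, -5.0]
grip_width: 0.0279
```

Run:
```python
from h import *
im=snap('wrist','w17.png')
s=bot.observe();print(s['ee_pos'],s['time_s'],s['grip_width'],s['ft_force'])
cmd([.546,.424,.14],87.2)
```

```text
[0.6322 0.0857 0.1436] 45.8 0.027825235852780152 [-0.0927  0.833  -3.8712]
a0 90.12509582514562 tilt [-0.0021 -0.     -1.    ] rz 0.05105255308513113 shift old axes [338.4518 -85.4679   3.8117] new axes [ 333.6489 -102.6356    3.6385] q [ 0.411  28.2417  4.3397 66.2175 -0.0002  0.2859] pos [0.6322 0.0857 0.1436] t 45.8
```

View pics/w17.png

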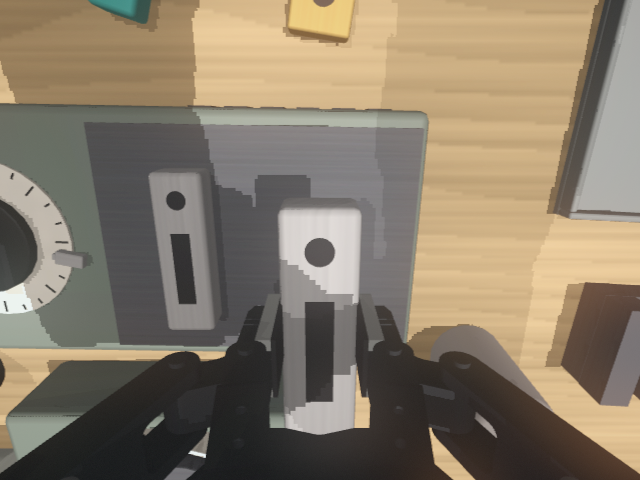

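Call:
{"method": "jog_arm", "body": {"deltas": [[0, 0, 0, 0, 0, 0.051], [41.7, -12.8, 0, 0, 0, 0], [41.7, -12.8, 0, 0, 0, 0], [41.7, -12.8, 0, 0, 0, 0], [41.7, -12.8, 0, 0, 0, 0], [41.7, -12.8, 0, 0, 0, 0], [41.7, -12.8, 0, 0, 0, 0], [41.7, -12.8, 0, 0, 0, 0], [41.7, -12.8, 3, 0, 0, 0], [0, 0, 30, 0, 0, 0], [0, 0, 30, 0, 0, 0], [0, 0, 30, 0, 0, 0], [0, 0, 15, 0, 0, 0], [0, 0, 0, 0, 0, 0], [0, 0, 0, 0, 0, 0]]}}

```text
time_s: 47.68
ee_pos: [0.5474, 0.4242, 0.038]
tool_rot: [[0.049, 0.999, 0.001], [0.999, -0.049, 0.001], [0.001, 0.001, -1.0]]
ft_force: [0.2, 0.9, -4.5]
grip_width: 0.0281
```

Run:
```python
from h import *
im=snap('wrist','w18.png')
s=bot.observe();print(s['ee_pos'],s['time_s'],s['grip_width'],s['ft_force'])
```

```text
[0.5475 0.4243 0.0382] 47.725 0.027951887325971536 [ 0.2188 -0.0327 -4.8818]
```

View pics/w18.png

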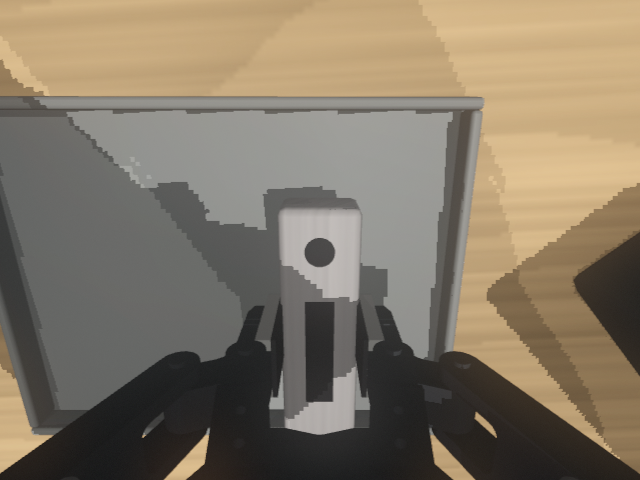

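The bar is over the tray, square to the walls and clear of them. I'll lower and release it.

Call:
{"method": "jog_arm", "body": {"deltas": [[0, 0, 12, 0, 0, 0], [0, 0, 9, 0, 0, 0], [0, 0, 4, 0, 0, 0], [0, 0, 1.5, 0, 0, 0], [0, 0, 0, 0, 0, 0], [0, 0, 0, 0, 0, 0]]}}

```text
time_s: 48.48
ee_pos: [0.5464, 0.4237, 0.0117]
tool_rot: [[0.049, 0.999, -0.0], [0.999, -0.049, -0.0], [-0.0, -0.0, -1.0]]
ft_force: [-8.6, -6.2, 15.4]
grip_width: 0.0282
```

Call:
{"method": "jog_arm", "body": {"deltas": [[0, 0, 0, 0, 0, 0], [0, 0, 0, 0, 0, 0], [0, 0, 0, 0, 0, 0], [0, 0, -10, 0, 0, 0], [0, 0, -40, 0, 0, 0], [0, 0, -50, 0, 0, 0], [0, 0, -60, 0, 0, 0], [-40, 0, -40, 0, 0, 0], [0, 0, 0, 0, 0, 0], [0, 0, 0, 0, 0, 0]], "claw": 100}}

```text
time_s: 49.72
ee_pos: [0.5449, 0.384, 0.2105]
tool_rot: [[0.049, 0.999, -0.0], [0.999, -0.049, 0.0], [0.0, -0.0, -1.0]]
ft_force: [0.6, -0.2, -1.3]
grip_width: 0.052
```

Run:
```python
from h import *
im=snap('wrist','w19.png')
s=bot.observe();print(s['ee_pos'],s['time_s'],s['grip_width'],s['ft_force'])
cmd([.6317,.0050,.20],90)
```

```text
[0.5446 0.3842 0.2097] 49.775 0.052074517696200216 [ 0.6172 -0.3751 -0.1535]
a0 87.20938156659304 tilt [-0.0012 -0.0005 -1.    ] rz -0.04870547982979761 shift old axes [-374.4769  105.4755    9.7616] new axes [-379.1725   87.1069    9.6897] q [28.1984 29.915  17.6283 77.7853  0.0087 30.989 ] pos [0.5446 0.3842 0.2097] t 49.775
```

View pics/w19.png

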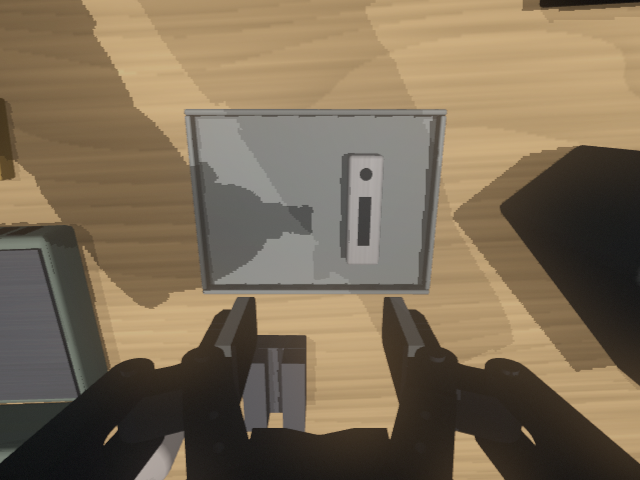

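Bar B lies flat in the tray at (363,210). Back for bar A.

Call:
{"method": "jog_arm", "body": {"deltas": [[0, 0, 0, 0, 0, -0.049], [-47.4, 10.9, 0, 0, 0, 0], [-47.4, 10.9, 0, 0, 0, 0], [-47.4, 10.9, 0, 0, 0, 0], [-47.4, 10.9, 0, 0, 0, 0], [-47.4, 10.9, 0, 0, 0, 0], [-47.4, 10.9, 0, 0, 0, 0], [-47.4, 10.9, 0, 0, 0, 0], [-47.4, 10.9, 10, 0, 0, 0], [0, 0, 40, 0, 0, 0], [0, 0, 0, 0, 0, 0], [0, 0, 0, 0, 0, 0]], "claw": 45}}

```text
time_s: 51.28
ee_pos: [0.6323, 0.0056, 0.1612]
tool_rot: [[-0.001, 1.0, -0.0], [1.0, 0.001, 0.0], [0.0, -0.0, -1.0]]
ft_force: [-0.2, 0.5, 0.3]
grip_width: 0.0704
```

Run:
```python
from h import *
im=snap('wrist','w20.png')
s=bot.observe();print(s['ee_pos'],s['time_s'],s['grip_width'],s['ft_force'])
```

```text
[0.6327 0.0056 0.1617] 51.325 0.07017498589632393 [-0.0675  0.1724 -0.3765]
```

View pics/w20.png

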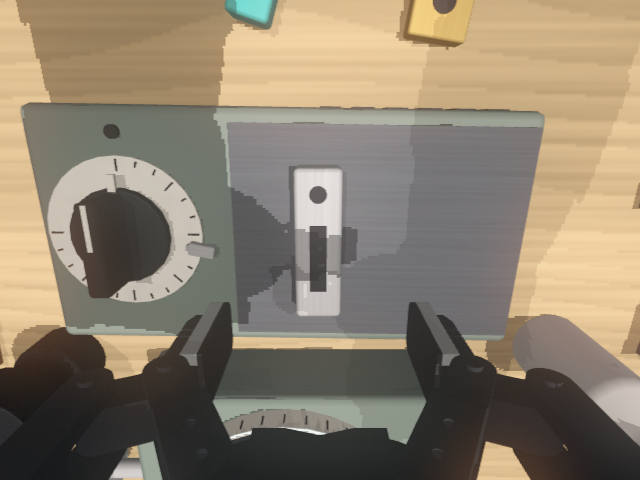

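Bar A is centred under the jaws at (318,242), and the knob pointer is at zero. I'll descend and grip.

Call:
{"method": "jog_arm", "body": {"deltas": [[0, 0, 40, 0, 0, 0], [0, 0, 35, 0, 0, 0], [0, 0, 18, 0, 0, 0], [0, 0, 8, 0, 0, 0], [0, 0, 0, 0, 0, 0], [0, 0, 0, 0, 0, 0]]}}

```text
time_s: 52.08
ee_pos: [0.6329, 0.0049, 0.0606]
tool_rot: [[-0.0, 1.0, 0.002], [1.0, 0.0, -0.0], [-0.0, 0.002, -1.0]]
ft_force: [-0.1, -0.9, 0.6]
grip_width: 0.0703
```

Call:
{"method": "jog_arm", "body": {"deltas": [[0, 0, 0, 0, 0, 0], [0, 0, 0, 0, 0, 0], [0, 0, 0, 0, 0, 0], [0, 0, 0, 0, 0, 0], [0, 0, 0, 0, 0, 0], [0, 0, -5, 0, 0, 0], [0, 0, -20, 0, 0, 0], [0, 0, -40, 0, 0, 0], [0, 0, -20, 0, 0, 0], [0, 0, 0, 0, 0, 0], [0, 0, 0, 0, 0, 0]], "claw": 255, "grip_force": 80}}

```text
time_s: 53.45
ee_pos: [0.6317, 0.0049, 0.1433]
tool_rot: [[-0.0, 1.0, -0.002], [1.0, 0.0, 0.0], [0.0, -0.002, -1.0]]
ft_force: [-0.3, -0.5, -4.5]
grip_width: 0.028
```

Run:
```python
from h import *
s=bot.observe();print(s['ee_pos'],s['time_s'],s['grip_width'],s['ft_force'])
cmd([.542,.334,.145],87.2)
```

```text
[0.6317 0.0049 0.1433] 53.45 0.027953028706070204 [-0.2945 -0.5141 -4.5205]
a0 90.01041270567902 tilt [-0.0017  0.0002 -1.    ] rz 0.04905095505398137 shift old axes [329.1376 -89.5932  -1.4789] new axes [ 324.3486 -105.6208   -1.7011] q [-6.9434 27.6195  3.19   65.6681  0.0005 -6.9538] pos [0.6317 0.0049 0.1433] t 53.45
```

Call:
{"method": "jog_arm", "body": {"deltas": [[0, 0, 0, 0, 0, 0.049], [40.5, -13.2, 0, 0, 0, 0], [40.5, -13.2, 0, 0, 0, 0], [40.5, -13.2, 0, 0, 0, 0], [40.5, -13.2, 0, 0, 0, 0], [40.5, -13.2, 0, 0, 0, 0], [40.5, -13.2, 0, 0, 0, 0], [40.5, -13.2, 0, 0, 0, 0], [40.5, -13.2, 0, 0, 0, 0], [0, 0, 30, 0, 0, 0], [0, 0, 30, 0, 0, 0], [0, 0, 30, 0, 0, 0], [0, 0, 15, 0, 0, 0], [0, 0, 0, 0, 0, 0], [0, 0, 0, 0, 0, 0]]}}

```text
time_s: 55.32
ee_pos: [0.5431, 0.3338, 0.0404]
tool_rot: [[0.049, 0.999, 0.001], [0.999, -0.049, 0.0], [0.0, 0.001, -1.0]]
ft_force: [-0.0, 0.3, -4.9]
grip_width: 0.0281
```

Run:
```python
from h import *
im=snap('wrist','w21.png')
s=bot.observe();print(s['ee_pos'],s['time_s'],s['grip_width'],s['ft_force'])
```

```text
[0.5432 0.3338 0.0406] 55.375 0.027737654738722157 [-0.3467  1.0046 -4.1177]
```

View pics/w21.png

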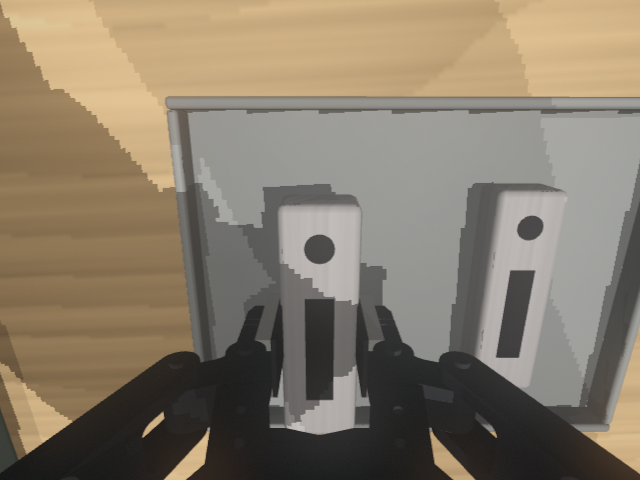

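Bar A is inside the tray walls and well apart from bar B. I'll lower, release, retreat and check.

Call:
{"method": "jog_arm", "body": {"deltas": [[0, 0, 13, 0, 0, 0], [0, 0, 9, 0, 0, 0], [0, 0, 5, 0, 0, 0], [0, 0, 1.5, 0, 0, 0], [0, 0, 0, 0, 0, 0], [0, 0, 0, 0, 0, 0]]}}

```text
time_s: 56.12
ee_pos: [0.5423, 0.3335, 0.0112]
tool_rot: [[0.049, 0.999, -0.0], [0.999, -0.049, -0.0], [-0.0, -0.0, -1.0]]
ft_force: [-3.5, -2.4, 4.4]
grip_width: 0.0281
```

Call:
{"method": "jog_arm", "body": {"deltas": [[0, 0, 0, 0, 0, 0], [0, 0, 0, 0, 0, 0], [0, 0, 0, 0, 0, 0], [0, 0, -10, 0, 0, 0], [0, 0, -40, 0, 0, 0], [0, 0, -50, 0, 0, 0], [0, 0, -60, 0, 0, 0], [0, -20, -60, 0, 0, 0], [0, -40, -20, 0, 0, 0], [0, -40, 0, 0, 0, 0], [0, 0, 0, 0, 0, 0], [0, 0, 0, 0, 0, 0]], "claw": 100}}

```text
time_s: 57.62
ee_pos: [0.4431, 0.3385, 0.2508]
tool_rot: [[0.049, 0.999, 0.001], [0.999, -0.049, 0.0], [0.0, 0.001, -1.0]]
ft_force: [0.4, -0.5, 0.1]
grip_width: 0.0522
```

Run:
```python
from h import *
im=snap('wrist','w22.png');snap('side','s22.png')
s=bot.observe();print(s['ee_pos'],s['time_s'],s['grip_width'],s['ft_force'])
for r in bot.landmark_of('bar0_mid','wrist'): print(r['confidence'],r['uv'],atz('wrist',r['uv'],.016))
```

```text
[0.4436 0.3384 0.2503] 57.725 0.05203219595784893 [ 0.8201  0.6592 -0.4217]
0.66 [320.9, 287.0] [0.5396 0.3358 0.016 ]
```

View pics/w22.png

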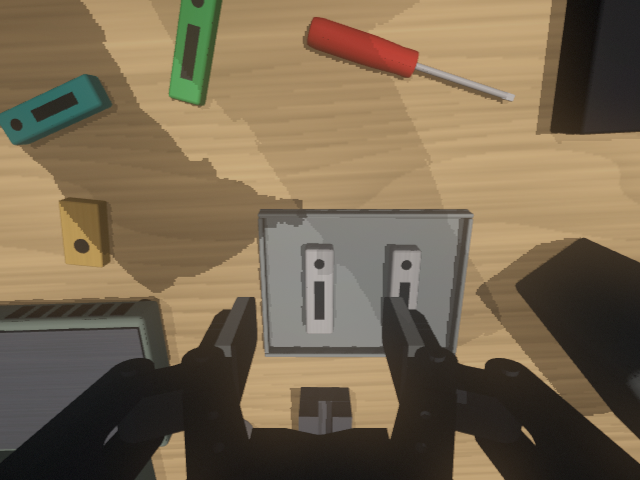

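View pics/s22.png

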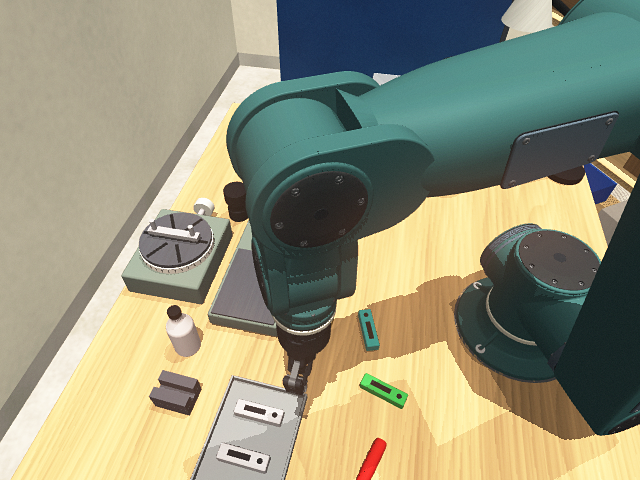

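Both bars lie flat and apart in the tray. A last check of the lever and knob, using the scene view.

Run:
```python
from h import *
snap('scene','c22.png',3,(200,120,466,320))
```

```text
(no output)
```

View pics/c22.png

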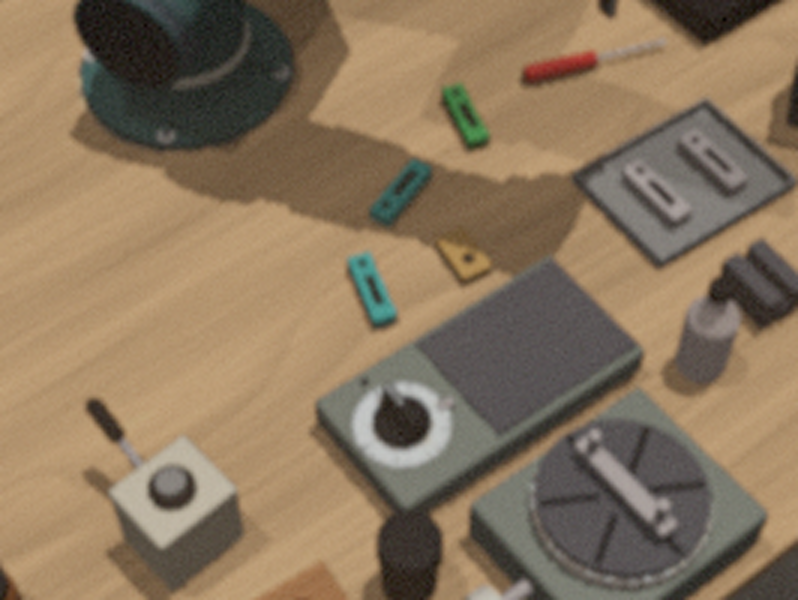

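The lever is up at crop (105,420), the knob pointer is at its zero stud, both bars are in the tray, and everything else is undisturbed.

Run:
```python
from cell import bot
print(bot.hand_in())
```

```text
the job is handed in; nothing more can be done
None
```

I carried out every step in order and handed the job in at about 58 s. The interface gives no verdict, so what follows rests on my own checks.

- **Trip unit:** I pressed the test button until the lever dropped. I then gripped the lever and lifted it to its stop, and the button came out again.
- **Demagnetiser:** I laid the two steel bars present side by side on the plate. I turned the knob about 89° clockwise until the pointer stood at the clip and held it there for over five seconds. I turned it back to the zero stop (felt at about 1 N·m) with both bars still on the plate.
- **Tray:** I set both bars flat on the tray floor, about 90 mm apart.

**Last checks:** The last pictures show both bars flat inside the tray walls, the pointer at the zero tick and the lever up. The gripper was clear of everything. The green and turquoise look-alikes and the other bench items look to be in their original places.

**Disagreements:**
- The knob started about 0.2 rad clockwise of its zero tick, not at zero.
- My bar measurements came out about 3% small in length and up to about 10% in width; I put this down to their rounded edges.
- The network reported a low-confidence wrong item in some views, and I set those aside after looking at the pictures.

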